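Load, clamp and wind the tray shaker

ROBOT

A 6-joint arm with a two-finger parallel gripper is mounted at the origin on the work surface. World frame = base frame: x ahead of the robot, y to its left, z up, the work surface at z = 0. Lengths are in m, angles in rad, forces in N, time in s.
With the tool pointing down it reaches from about 0.4 to 0.825 m from the base axis. Payload 7 kg.
Tool frame: the origin (TCP) lies at the very end of the fingers, on their centre line; the grasp point (between the pads) lies 19 mm behind it; z points along the fingers, y is the line along which they close (so a half turn about z gives the same grasp; the last joint's range is limited). The gripper opens to 88 mm and grips with 3 to 60 N. Pads are 19 mm wide; open, the fingers measure 130 mm over their backs; the gripper's body (78 mm by 193 mm) begins 47 mm behind the grasp point.
Start: joints at [-0.814, 0.359, 0.012, 0, -1.224, -0.288], TCP at [0.305, -0.602, 0.227] pointing down, gripper open.
Joint ranges: [-3.07, 3.07], [-1.43, 2.12], [-1.02, 1.25], [-3.03, 1.67], [-3.05, -0], [-3.03, 3.03]. Speed limits (rad/s): [2.39, 2.39, 3.01, 3.14, 3.14, 3.14].

INTERFACE

Orientations are given as [roll, pitch, yaw] about the fixed x, y, z axes, in that order (R = Rz(yaw) Ry(pitch) Rx(roll)).
In Python, from station import * gives the robot as it stands.
- The arm moves only by the tool servo_tool, never from a script. Its argument "moves" is a list of rows, each an object of numbers: "jaw": the opening, from 0 (shut) to 1 (fully open); "dx", "dy", "dz": the shift along the world's x, y, z in m; "roll": the turn about the world's z in degrees. A call has exactly 10 rows; each row shifts and turns the commanded pose from where the row before left it; what a row does not reach is not made up. A row lasts 1/8 s, in which the tool goes at most 62.5 mm and 10.7 degrees, less where a joint would pass 70% of its speed; a pose out of reach is approached as far as the arm can. A call with a gripper value outside its range is refused whole. The fingers move at their own pace and stop on an object; "newtons" is the grip in N (left out, the last holds). Time passes only in rows, so rows that do not move let the fingers close, or fill a call up. It gives the time, the measured TCP pose, the force, the opening and the grip force at its end, in the units of the state.
- get_state(): the state, without advancing time (a new reading comes with each control period).
- grab_frame(name): name is "scene" or "top"; returns (picture, depth): 420x560x3 uint8, red, green, blue; 420x560 float32, m along the optical axis (not along the pixel's ray), 0 where there is no reading.
- calibration(name): a dict with "intrinsics" (3x3 intrinsics, pixels), "R" (3x3) and "t" (3): a world point X has camera coordinates R X + t. Camera axes: x right, y down, z forward; pixel columns grow to the right and rows downward; lengths in m; the calibration is good to about 2 mm. A picture is of the moment at which its call begins. calibration takes no time and is no camera call.
- job_done(): hands the job in; it is judged then, once.
The state is a dict: "t": time; "q": joint angles; "qd": joint speeds; "joint_efforts": joint torques, N m; "eef_pos": TCP position; "ee_rot": TCP orientation; "force": force on the tool from outside, world axes, zero at the start; "moment": the same for the moment, N m; "width": finger opening in m; "gripper_force": force on a finger pad.
Only numpy, scipy, OpenCV 4.12 (cv2) and the standard library are available. Lean on these libraries where they do the work, as an engineer would, in place of code of your own. Each camera call takes 0.05 s, during which the arm holds its last target. There are 200 camera calls.

TASK

Get the clockwork tray shaker ready to run: swing its clamp arm up and back past the upright so that it stays open, then slide every findings tray on the bench fully home against the back stop, one to a bay, gold trays in the two left bays with the brass strips and silver trays in the two right bays with the steel strips. Then swing the clamp arm back over so that it lies down on the trays, and after that wind the key clockwise, in several part turns, until it is fully wound. Leave the other things on the bench where they are, and let go of everything at the end.

Things in the scene. Friction and masses are not known exactly. Their poses are not given: they have to be found in the camera images.
- shaker: clockwork tray shaker, fixed. Origin at table level below the middle of its 4 bays; x points in the way trays slide home, y left, z up. Blue deck x -85..+80 mm, top 20 mm up. Bays 64 mm apart, 55 mm clear width, white walls 28 mm high over the deck from x -10 (round noses) to +60, back stop at x +60.5. Left two bays (+y, brass strips) for gold, right two (-y, steel) for silver
- bay1 (a point): leftmost bay (gold): where the centre of a tray's underside lies when fully home, on the deck 20 mm above the table; axes as the shaker's. In front of the bay walls (shaker x -85 to -10) the deck is open
- bay2 (a point): second bay from the left (gold), as bay1. A clear roof covers the back of all bays, shaker x +26 to +74 mm, its underside 28 mm and top 32 mm above the deck: trays must slide in from the front
- bay3 (a point): third bay from the left (silver), as bay1
- bay4 (a point): rightmost bay (silver), as bay1. Right of it, centred at shaker y -185 mm, is the grey spring-motor housing, 100 x 88 mm, top 75 mm above the table, the key on top of it
- clamp (a joint): toggle clamp arm's angle (rad): 0 = down on the trays (-0.02 to 0.03 when lying), 1.57 = straight up, 1.85 = leaning back on its stop; starts down. No catch: its weight (0.25 kg) tips it open past the upright, and down on the trays in front of it, lightly damped. A rubber spreader bar, 14 mm thick, 236 mm long, lands across the lids 43 mm in front of the shaker's origin
- clamp_hinge (a point): point on the clamp's hinge axis (parallel to the shaker's y), 80 mm behind the shaker's origin along x, 65 mm above the table; the 14 mm wide arm reaches 125 mm from it over the middle wall between bays 2 and 3
- clamp_handle (a point): middle of the red handle that sticks out beyond the clamp's bar: 158 mm from the hinge and, at joint 0, 10 mm below it. 12 mm thick along the shaker's y (pinch it so from above; it can pivot between the pads), 16 mm deep; 48 mm of it is free, the end 20 mm beyond this point
- key (a joint): winding key's turn (rad): 0 = run down, 6.4 = fully wound at its stop; grows clockwise seen from above. Starts between 0 and 1.2. The spring's pull grows to 0.13 N m; a drag of 0.16 N m holds the key wherever it is let go, so up to 0.3 N m turns it
- key_grip (a point): middle of the brass key's flat bow, on its upright axis, 108 mm above the table, turning with it: x along the bow. Bow 48 mm wide (x), 10 mm thick (y), from 90 to 122 mm above the table; one wing has a red dot. At joint 0 its x is the shaker's x, red wing to the back. Grip from above across the thickness
- gold1: closed clear gold findings tray, 120 x 52 x 24 mm, about 0.14 kg, flat on the table, maybe absent (None). Upright yellow grip fin mid-lid: 24 mm along the tray's x, 12 mm along y (grip across y), from 24 to 56 mm above the underside. Origin: centre of the underside; x along the length, z up. Ends alike: either way round will do
- gold2: closed clear gold findings tray, 120 x 52 x 24 mm, about 0.14 kg, flat on the table, maybe absent (None). Upright yellow grip fin mid-lid: 24 mm along the tray's x, 12 mm along y (grip across y), from 24 to 56 mm above the underside. Origin: centre of the underside; x along the length, z up. Ends alike: either way round will do
- silver1: closed clear silver findings tray, 120 x 52 x 24 mm, about 0.14 kg, flat on the table, maybe absent (None). Upright white grip fin mid-lid: 24 mm along the tray's x, 12 mm along y (grip across y), from 24 to 56 mm above the underside. Origin: centre of the underside; x along the length, z up. Ends alike: either way round will do
- silver2: closed clear silver findings tray, 120 x 52 x 24 mm, about 0.14 kg, flat on the table, maybe absent (None). Upright white grip fin mid-lid: 24 mm along the tray's x, 12 mm along y (grip across y), from 24 to 56 mm above the underside. Origin: centre of the underside; x along the length, z up. Ends alike: either way round will do
- findings_cup: bystander, to be left alone: small white ceramic cup, 68 mm across, 50 mm tall; origin at its underside (tools: at table level, near the middle)
- polish_jar: bystander, to be left alone: amber jar, 56 mm across, 75 mm tall; origin at its underside (tools: at table level, near the middle)
- pliers: bystander, to be left alone: red-handled pliers lying, 130 mm; origin at its underside (tools: at table level, near the middle)
- ring_mandrel: bystander, to be left alone: stepped steel mandrel standing, 32 mm across, 100 mm tall; origin at its underside (tools: at table level, near the middle)
- wire_spool: bystander, to be left alone: copper spool, 64 mm across, 30 mm tall; origin at its underside (tools: at table level, near the middle)
- bench_hammer: bystander, to be left alone: hammer lying, 190 mm; origin at its underside (tools: at table level, near the middle)
- polish_block: bystander, to be left alone: cork block 70 x 45 x 30 mm; origin at its underside (tools: at table level, near the middle)
There are look-alikes about, which are no part of the job. What is shaped like the silver2 but black is not meant.

How it is judged:
By the outcome, as a careful person would: the job done as asked, in the order asked, and still so for the second after the job is handed in, with the robot touching nothing.
Of gold1, gold2, silver1, silver2 only 2 to 4 are there at a start; the rules pass over those that are not, and their reading is None.
At some moment in a run one of gold1, gold2, silver1, silver2 may be knocked a few centimetres aside while the robot is not near it.
Once in a run the grip may slacken for a moment while it holds something.
It also fails if it takes over 210 s, if anything falls off the work surface, if the arm or the gripper's body presses on something with over 40 N, if the wrist force passes 120 N, or if a joint passes its speed limit or range.

## Working session

There is one attempt and no reset: what is moved stays moved. The work goes in short steps, Python scripts to look and compute and a tool call to move; the robot and the scene stay as the last step left them, time stands still between calls to the robot, and variables do not carry over. Pictures are saved under pics/ and viewed, at most 14 in all, crops included, and the job is handed in when it is done.

Besides the shell and the picture viewer there is one more tool, called after "Request:" by a JSON object that holds its "fn" and its "kwargs". servo_tool: Moves the arm, as the interface text tells. Its arguments: {"type":"object","properties":{"moves":{"type":"array","items":{"type":"object","properties":{"jaw":{"type":"number"},"dx":{"type":"number"},"dy":{"type":"number"},"dz":{"type":"number"},"roll":{"type":"number"}}}},"newtons":{"type":"number"}},"required":["moves"]}

```bash
mkdir -p pics; cat > h.py <<'E'
from station import *
import numpy as np, cv2
def snap(n,f):
    p,d=grab_frame(n); cv2.imwrite(f'pics/{f}.png',cv2.cvtColor(cv2.resize(p,(800,600),interpolation=cv2.INTER_CUBIC),cv2.COLOR_RGB2BGR)); np.save(f'pics/{f}.npy',d); return p,d
def w(n,d,u,v,z=None):
    # u,v in native pixels; z: intersect with plane height instead of depth
    c=calibration(n);K=np.array(c['intrinsics']);R=np.array(c['R']);t=np.array(c['t'])
    r=R.T@np.linalg.inv(K)@np.array([u,v,1.]);o=-R.T@t
    if z is not None: return o+r*(z-o[2])/r[2]
    return o+r*d[int(round(v)),int(round(u))]
def px(n,X):
    c=calibration(n);q=np.array(c['R'])@np.array(X)+np.array(c['t']);q=np.array(c['intrinsics'])@q;return q[:2]/q[2]
E
python3 - <<'E'
from h import *
snap('top','top0');snap('scene','scene0')
s=get_state();print(s['t'],s['eef_pos'],s['ee_rot'],s['width'])
for n in('top','scene'):
    c=calibration(n);print(n,c['intrinsics'],-np.array(c['R']).T@c['t'],c['R'])
E
```

```text
0.1 [ 0.30476188 -0.60180188  0.22575365] [ 3.14011970e+00 -1.46753358e-04 -2.67288731e+00] 0.08750475027434679
top [[445.76609371   0.         270.60924838]
 [  0.         445.76609371 206.67453174]
 [  0.           0.           1.        ]] [ 0.24558378 -0.00451119  1.52227483] [[-0.04755643 -0.99885922  0.00431875]
 [-0.97520166  0.0454936  -0.2165919 ]
 [ 0.21614834 -0.01451198 -0.97625268]]
scene [[442.56771538   0.         283.67091922]
 [  0.         442.56771538 210.06731885]
 [  0.           0.           1.        ]] [ 1.45824737 -0.4533367   0.83714361] [[ 0.44385024  0.89609216 -0.00397465]
 [ 0.53965532 -0.2708365  -0.79713219]
 [-0.71538039  0.35166238 -0.60379175]]
```

View pics/top0.png

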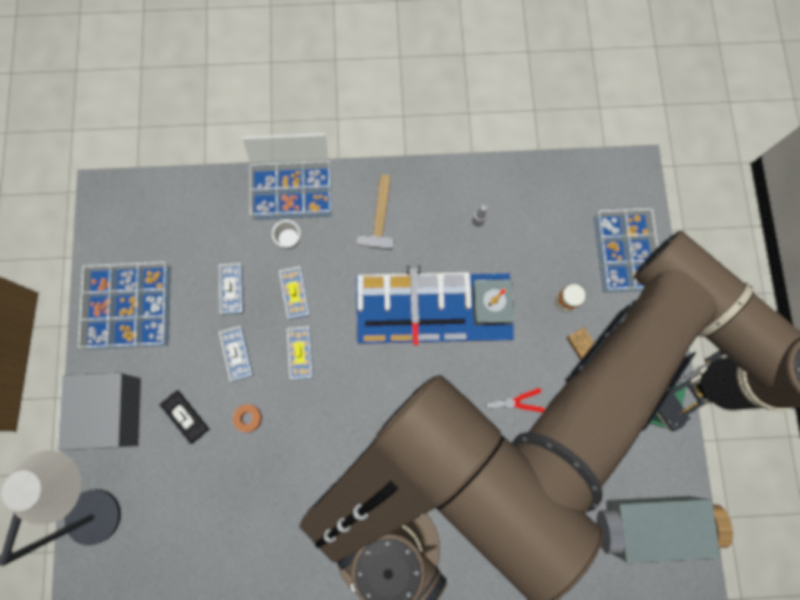

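View pics/scene0.png

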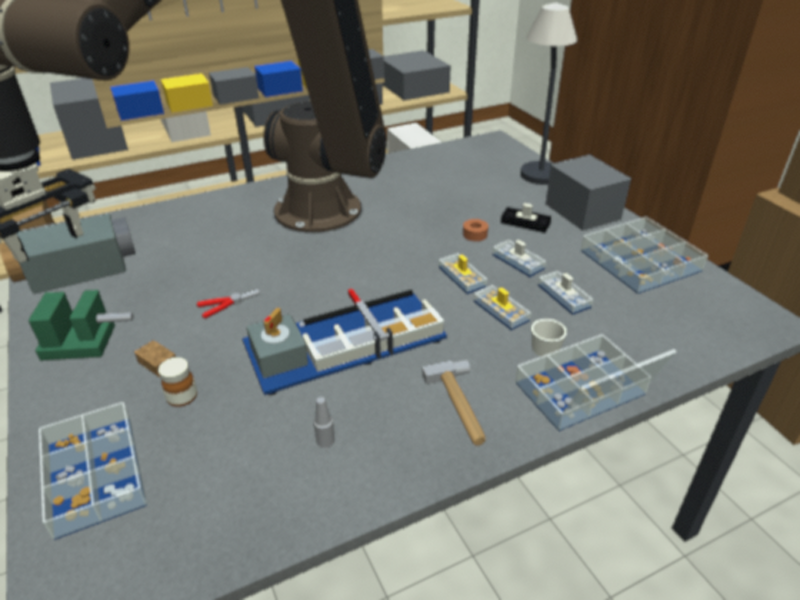

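The top view shows four trays (gold at about (293,291) and (299,352), silver at (230,288) and (235,353) in the 800 px view). The black look-alike is at (184,416). The shaker is at about (415,308) and nearly aligned with the world axes. I'll enlarge for precise positions.

```bash
python3 - <<'E'
import cv2
im=cv2.imread('pics/top0.png')
im=cv2.resize(im,(560,420),interpolation=cv2.INTER_AREA)
from h import *
ps=[grab_frame('top') for _ in range(4)]
p=np.mean([a[0].astype(float) for a in ps],0).astype(np.uint8); d=np.median([a[1] for a in ps],0); np.save('pics/d0.npy',d); np.save('pics/p0.npy',p)
b=cv2.cvtColor(p,cv2.COLOR_RGB2BGR)
cv2.imwrite('pics/c1.png',cv2.resize(b[180:250,240:370],None,fx=6,fy=6,interpolation=cv2.INTER_CUBIC))
cv2.imwrite('pics/c2.png',cv2.resize(b[175:275,140:225],None,fx=6,fy=6,interpolation=cv2.INTER_CUBIC))
E
```

```text
(no output)
```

View pics/c1.png

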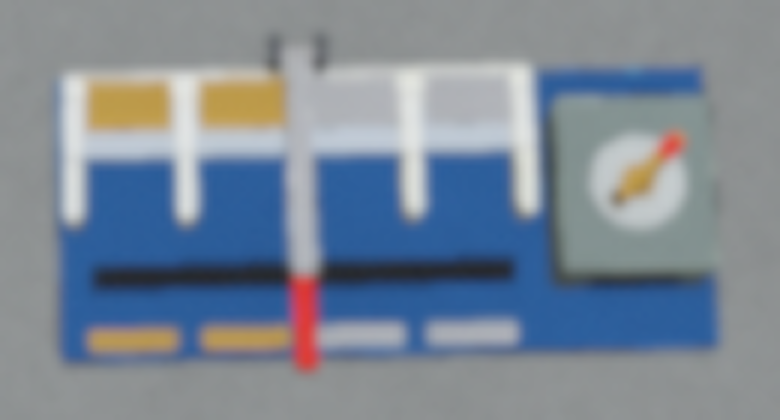

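View pics/c2.png

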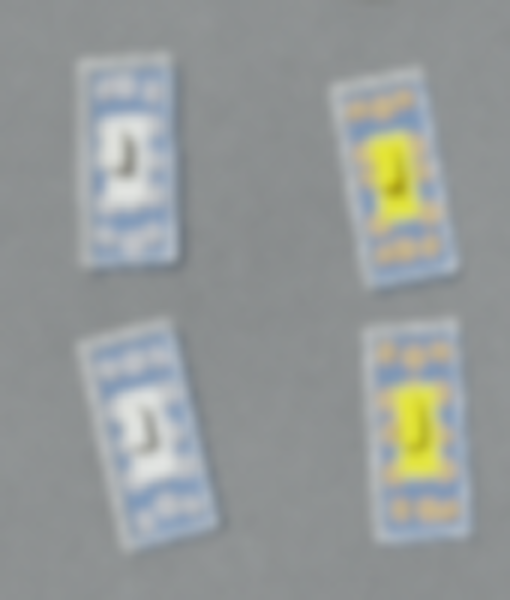

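The crop shows the clamp arm, bar and red handle, the wall noses at (73,228), (187,228), (413,220) and (526,216), and the key bow with its red wing at upper right. Next I'll measure from depth and pixels.

```bash
cat >> h.py <<'E'
def cloud(n,d):
    c=calibration(n);K=np.array(c['intrinsics']);R=np.array(c['R']);t=np.array(c['t'])
    v,u=np.mgrid[:420,:560];r=np.stack([(u-K[0,2])/K[0,0],(v-K[1,2])/K[1,1],np.ones_like(d)],-1)
    return (r*d[...,None]-t)@R
def rects(P,m,lo,hi):
    mm=(m&(P[...,2]>lo)&(P[...,2]<hi)).astype(np.uint8)
    n,l,st,_=cv2.connectedComponentsWithStats(mm)
    out=[]
    for i in range(1,n):
        if st[i,4]<6: continue
        q=P[l==i];(c,s,a)=cv2.minAreaRect((q[:,:2]*1000).astype(np.float32))
        out.append((st[i,4],st[i,:2].tolist(),np.round(c,1),np.round(s,1),round(a,1),np.round(q.mean(0)*1000,1)))
    return out
E
python3 - <<'E'
from h import *
p=np.load('pics/p0.npy');d=np.load('pics/d0.npy');P=cloud('top',d)
print('table z',np.median(P[150:175,140:230,2]))
m=np.zeros((420,560),bool);m[175:275,140:225]=1
for r in rects(P,m,.012,.035):print('tray',r)
for r in rects(P,m,.04,.08):print('fin',r)
C=lambda x,y:(240+(x+.5)/6-.5,180+(y+.5)/6-.5)
f=lambda x,y,z:np.round(w('top',d,*C(x,y),z)*1000,1)
g=lambda x,y:np.round(w('top',d,*C(x,y))*1000,1)
for q in[(73,228),(187,228),(413,220),(526,216)]:print('nose',f(*q,.048))
for q in[(62,362),(717,348)]:print('frontcorner',f(*q,0))
for q in[(305,370),(305,320),(305,275),(95,279),(512,270),(298,55)]:print('clamp',g(*q))
for q in[(674,144),(615,198),(640,182)]:print('key',g(*q),f(*q,.122))
m[:]=0;m[180:250,240:370]=1
for lo,hi in[(.043,.06),(.068,.08),(.095,.13)]:
  for r in rects(P,m,lo,hi):print(lo,r)
E
```

```text
table z 0.001963004623648047
tray (np.int32(514), [153, 184], array([614.7, 350.7]), array([120.9,  53.1]), 1.2, array([612.7, 348.9,  24.6]))
tray (np.int32(500), [195, 187], array([596.9, 197.7]), array([120.1,  52.4]), 9.1, array([595.1, 197. ,  25. ]))
tray (np.int32(543), [153, 228], array([456.2, 338.3]), array([120.8,  53.1]), 13.0, array([454.6, 336.8,  24.7]))
tray (np.int32(530), [201, 229], array([450.3, 187.1]), array([120.1,  52.4]), 2.5, array([449.2, 186.2,  25. ]))
fin (np.int32(38), [157, 196], array([613.6, 350.6]), array([22.6, 11.7]), 2.8, array([613.2, 349.7,  53.5]))
fin (np.int32(32), [202, 199], array([596.8, 197.3]), array([22.8, 11.3]), 9.7, array([595.9, 196.9,  55. ]))
fin (np.int32(35), [160, 242], array([455.3, 338.6]), array([23.5, 12.9]), 12.0, array([455.1, 337.1,  54.5]))
fin (np.int32(34), [206, 242], array([449.5, 187.2]), array([21.9, 12.5]), 0.1, array([449.7, 186.4,  53.7]))
nose [537.4  38.8  48. ]
nose [534.4 -25.1  48. ]
nose [ 533.  -152.2   48. ]
nose [ 532.3 -215.9   48. ]
frontcorner [468.9  49.5   0. ]
frontcorner [ 459.4 -326.7    0. ]

[... 666 characters left out ...]
043 (np.int32(34), [332, 217], array([ 496.4, -265.2]), array([86.3, 27.3]), 67.8, array([ 498.2, -258.2,   53.5]))
0.043 (np.int32(139), [255, 223], array([507.7, -27.9]), array([113.4,  15. ]), 87.2, array([505.8, -27.4,  55.5]))
0.043 (np.int32(139), [291, 223], array([ 503.3, -147.8]), array([ 30.4, 114.8]), 8.1, array([ 502.7, -146.9,   55.3]))
0.068 (np.int32(33), [284, 185], array([624.8, -91.1]), array([21. , 33.6]), 6.9, array([626.2, -90.9,  73.6]))
0.068 (np.int32(672), [332, 196], array([ 542.6, -274. ]), array([88.1, 98.7]), 88.4, array([ 541. , -272.5,   76.5]))
0.095 (np.int32(58), [341, 202], array([ 542.9, -274. ]), array([ 9.7, 47.2]), 40.7, array([ 540.5, -271.4,  120.2]))
```

Estimates, in mm. The shaker origin is about (547.5, -89) with yaw about -1.6°. The key is at (543, -274), turned about 0.83 rad, and the clamp handle is at about (469.5, -87). First I'll move above the handle.

Request:
{"fn": "servo_tool", "kwargs": {"moves": [{"dx": 0.0165, "dy": 0.0515, "roll": -2.85, "jaw": 1}, {"dx": 0.0165, "dy": 0.0515, "roll": -2.85, "jaw": 1}, {"dx": 0.0165, "dy": 0.0515, "roll": -2.85, "jaw": 1}, {"dx": 0.0165, "dy": 0.0515, "roll": -2.85, "jaw": 0.7}, {"dx": 0.0165, "dy": 0.0515, "roll": -2.85, "jaw": 0.5}, {"dx": 0.0165, "dy": 0.0515, "roll": -2.85, "jaw": 0.5}, {"dx": 0.0165, "dy": 0.0515, "roll": -2.85, "jaw": 0.5}, {"dx": 0.0165, "dy": 0.0515, "roll": -2.85, "jaw": 0.5}, {"dx": 0.0165, "dy": 0.0515, "roll": -2.85, "jaw": 0.5}, {"dx": 0.0165, "dy": 0.0515, "roll": -2.85, "jaw": 0.5}], "newtons": 20}}

```text
$.moves[0]: bad value
```

Request:
{"fn": "servo_tool", "kwargs": {"moves": [{"dx": 0.0165, "dy": 0.0515, "dz": 0.0, "roll": -2.85, "jaw": 1.0}, {"dx": 0.0165, "dy": 0.0515, "dz": 0.0, "roll": -2.85, "jaw": 1.0}, {"dx": 0.0165, "dy": 0.0515, "dz": 0.0, "roll": -2.85, "jaw": 1.0}, {"dx": 0.0165, "dy": 0.0515, "dz": 0.0, "roll": -2.85, "jaw": 0.7}, {"dx": 0.0165, "dy": 0.0515, "dz": 0.0, "roll": -2.85, "jaw": 0.5}, {"dx": 0.0165, "dy": 0.0515, "dz": 0.0, "roll": -2.85, "jaw": 0.5}, {"dx": 0.0165, "dy": 0.0515, "dz": 0.0, "roll": -2.85, "jaw": 0.5}, {"dx": 0.0165, "dy": 0.0515, "dz": 0.0, "roll": -2.85, "jaw": 0.5}, {"dx": 0.0165, "dy": 0.0515, "dz": 0.0, "roll": -2.85, "jaw": 0.5}, {"dx": 0.0165, "dy": 0.0515, "dz": 0.0, "roll": -2.85, "jaw": 0.5}], "newtons": 20}}

```text
t: 1.55
eef_pos: [0.4702, -0.0854, 0.227]
ee_rot: [3.141, 0.001, 3.111]
force: [1.2, -0.2, 0.6]
width: 0.0438
gripper_force: 0.0
```

Request:
{"fn": "servo_tool", "kwargs": {"moves": [{"dx": 0.0, "dy": -0.0015, "dz": -0.04, "roll": 0.0, "jaw": 0.5}, {"dx": 0.0, "dy": 0.0, "dz": -0.045, "roll": 0.0, "jaw": 0.5}, {"dx": 0.0, "dy": 0.0, "dz": -0.045, "roll": 0.0, "jaw": 0.5}, {"dx": 0.0, "dy": 0.0, "dz": -0.035, "roll": 0.0, "jaw": 0.5}, {"dx": 0.0, "dy": 0.0, "dz": -0.023, "roll": 0.0, "jaw": 0.5}, {"dx": 0.0, "dy": 0.0, "dz": 0.0, "roll": 0.0, "jaw": 0.5}, {"dx": 0.0, "dy": 0.0, "dz": 0.0, "roll": 0.0, "jaw": 0.05}, {"dx": 0.0, "dy": 0.0, "dz": 0.0, "roll": 0.0, "jaw": 0.05}, {"dx": 0.0, "dy": 0.0, "dz": 0.0, "roll": 0.0, "jaw": 0.05}, {"dx": 0.0, "dy": 0.0, "dz": 0.0, "roll": 0.0, "jaw": 0.05}], "newtons": 20}}

```text
t: 2.8
eef_pos: [0.4704, -0.0879, 0.0392]
ee_rot: [3.14, 0.002, 3.113]
force: [-3.1, 4.9, 6.2]
width: 0.0122
gripper_force: 20.0
```

```bash
python3 - <<'E'
import numpy as np
ph=np.radians(-1.6)
def arc(a,b,n,yaw=ph):
    t=np.linspace(a,b,n+1);x=-158*np.cos(t)-10*np.sin(t);z=158*np.sin(t)-10*np.cos(t)
    for u,v in zip(np.diff(x),np.diff(z)):print(np.round([u*np.cos(yaw),u*np.sin(yaw),v],1),end=' ')
    print()
arc(0,1.78,18)
E
```

```text
[-0.2  0.  15.6] [ 1.3 -0.  15.6] [ 2.9 -0.1 15.4] [ 4.4 -0.1 15. ] [ 5.8 -0.2 14.5] [ 7.2 -0.2 13.9] [ 8.6 -0.2 13.1] [ 9.8 -0.3 12.2] [11.  -0.3 11.2] [12.  -0.3 10. ] [12.9 -0.4  8.8] [13.8 -0.4  7.5] [14.4 -0.4  6.1] [14.9 -0.4  4.6] [15.3 -0.4  3.1] [15.6 -0.4  1.6] [15.6 -0.4  0. ] [15.6 -0.4 -1.5]
```

Request:
{"fn": "servo_tool", "kwargs": {"moves": [{"dx": 0.0, "dy": 0.0, "dz": 0.0156, "roll": 0.0, "jaw": 0.05}, {"dx": 0.0013, "dy": 0.0, "dz": 0.0156, "roll": 0.0, "jaw": 0.05}, {"dx": 0.003, "dy": 0.0, "dz": 0.0154, "roll": 0.0, "jaw": 0.05}, {"dx": 0.0044, "dy": 0.0, "dz": 0.015, "roll": 0.0, "jaw": 0.05}, {"dx": 0.0058, "dy": -0.0002, "dz": 0.0145, "roll": 0.0, "jaw": 0.05}, {"dx": 0.0072, "dy": -0.0002, "dz": 0.0139, "roll": 0.0, "jaw": 0.05}, {"dx": 0.0086, "dy": -0.0002, "dz": 0.0131, "roll": 0.0, "jaw": 0.05}, {"dx": 0.0098, "dy": -0.0003, "dz": 0.0122, "roll": 0.0, "jaw": 0.05}, {"dx": 0.011, "dy": -0.0003, "dz": 0.0112, "roll": 0.0, "jaw": 0.05}, {"dx": 0.012, "dy": -0.0003, "dz": 0.01, "roll": 0.0, "jaw": 0.05}], "newtons": 20}}

```text
t: 4.05
eef_pos: [0.5319, -0.0894, 0.1748]
ee_rot: [3.14, -0.003, 3.113]
force: [-1.1, 4.7, -4.0]
width: 0.0117
gripper_force: 20.0
```

Request:
{"fn": "servo_tool", "kwargs": {"moves": [{"dx": 0.0129, "dy": -0.0005, "dz": 0.0088, "roll": 0.0, "jaw": 0.05}, {"dx": 0.0138, "dy": -0.0005, "dz": 0.0075, "roll": 0.0, "jaw": 0.05}, {"dx": 0.0144, "dy": -0.0005, "dz": 0.0061, "roll": 0.0, "jaw": 0.05}, {"dx": 0.0149, "dy": -0.0005, "dz": 0.0046, "roll": 0.0, "jaw": 0.05}, {"dx": 0.0153, "dy": -0.0005, "dz": 0.0031, "roll": 0.0, "jaw": 0.05}, {"dx": 0.0156, "dy": -0.0005, "dz": 0.0016, "roll": 0.0, "jaw": 0.05}, {"dx": 0.0156, "dy": -0.0005, "dz": 0.0, "roll": 0.0, "jaw": 0.05}, {"dx": 0.0156, "dy": -0.0004, "dz": -0.0015, "roll": 0.0, "jaw": 0.05}, {"dx": 0.0, "dy": 0.0, "dz": 0.0, "roll": 0.0, "jaw": 0.05}, {"dx": 0.0, "dy": 0.0, "dz": 0.0, "roll": 0.0, "jaw": 0.05}], "newtons": 20}}

```text
t: 5.3
eef_pos: [0.6521, -0.0924, 0.2054]
ee_rot: [3.14, 0.002, 3.114]
force: [0.5, 6.3, 0.2]
width: 0.0119
gripper_force: 20.0
```

Request:
{"fn": "servo_tool", "kwargs": {"moves": [{"dx": 0.0, "dy": 0.0, "dz": 0.0, "roll": 0.0, "jaw": 0.4}, {"dx": 0.0, "dy": 0.0, "dz": 0.0, "roll": 0.0, "jaw": 0.4}, {"dx": 0.0, "dy": 0.0, "dz": 0.0, "roll": 0.0, "jaw": 0.4}, {"dx": 0.0, "dy": 0.0, "dz": 0.03, "roll": 0.0, "jaw": 0.4}, {"dx": 0.0, "dy": 0.0, "dz": 0.04, "roll": 0.0, "jaw": 0.4}, {"dx": 0.0, "dy": 0.01, "dz": 0.03, "roll": 0.0, "jaw": 0.5}, {"dx": -0.02, "dy": 0.03, "dz": 0.0, "roll": 0.0, "jaw": 0.5}, {"dx": -0.03, "dy": 0.04, "dz": 0.0, "roll": 0.0, "jaw": 0.5}, {"dx": -0.03, "dy": 0.04, "dz": 0.0, "roll": 2.0, "jaw": 0.5}, {"dx": -0.03, "dy": 0.04, "dz": 0.0, "roll": 2.0, "jaw": 0.5}], "newtons": 20}}

```text
t: 6.55
eef_pos: [0.5401, 0.0667, 0.3054]
ee_rot: [3.142, 0.0, -3.1]
force: [0.6, 1.3, 0.7]
width: 0.0437
gripper_force: 0.0
```

```bash
python3 - <<'E'
from h import *
p,d=grab_frame('top');P=cloud('top',d)
m=np.zeros((420,560),bool);m[175:275,140:225]=1
for r in rects(P,m,.012,.035):print('tray',r)
for r in rects(P,m,.04,.08):print('fin',r)
pp,_=grab_frame('scene');b=cv2.cvtColor(pp,cv2.COLOR_RGB2BGR)[150:290,150:340];cv2.imwrite('pics/s1.png',cv2.resize(b,None,fx=4,fy=4,interpolation=cv2.INTER_CUBIC))
s=get_state();print(s['q'],s['eef_pos'],s['ee_rot'])
E
```

```text
tray (np.int32(9), [210, 190], array([633.5, 178.5]), array([22.3,  2.9]), 7.8, array([633.7, 178.7,  24.7]))
tray (np.int32(238), [197, 197], array([582.1, 195.6]), array([91.3, 52.1]), 9.6, array([563.8, 193.6,  24.8]))
tray (np.int32(524), [201, 229], array([450. , 187.1]), array([119.8,  52.7]), 2.3, array([449.2, 186.2,  25. ]))
fin (np.int32(34), [206, 242], array([449.6, 187.4]), array([23.5, 12.9]), 2.5, array([449.3, 186.5,  53.4]))
[ 4.86407832e-01  9.70893876e-02 -1.49653571e-01 -6.40325173e-04
 -1.32243041e+00 -2.01187821e+00] [0.53903534 0.06833411 0.30617441] [ 3.14033830e+00  1.20249586e-03 -3.09642436e+00]
```

View pics/s1.png

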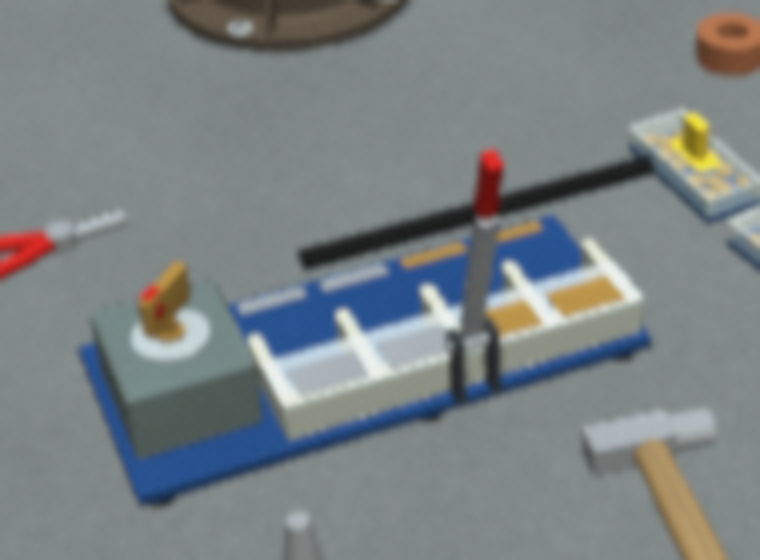

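The clamp leans back open. Next is the near gold tray.

Request:
{"fn": "servo_tool", "kwargs": {"moves": [{"dx": -0.0297, "dy": 0.0397, "dz": -0.03, "roll": 0.0, "jaw": 0.5}, {"dx": -0.0297, "dy": 0.0397, "dz": -0.03, "roll": 0.0, "jaw": 0.5}, {"dx": -0.0297, "dy": 0.0397, "dz": -0.03, "roll": 0.0, "jaw": 0.5}, {"dx": 0.0, "dy": 0.0, "dz": -0.05, "roll": 0.0, "jaw": 0.5}, {"dx": 0.0, "dy": 0.0, "dz": -0.05, "roll": 0.0, "jaw": 0.5}, {"dx": 0.0, "dy": 0.0, "dz": -0.05, "roll": 0.0, "jaw": 0.5}, {"dx": 0.0, "dy": 0.0, "dz": -0.03, "roll": 0.0, "jaw": 0.5}, {"dx": 0.0, "dy": 0.0, "dz": 0.0, "roll": 0.0, "jaw": 0.05}, {"dx": 0.0, "dy": 0.0, "dz": 0.0, "roll": 0.0, "jaw": 0.05}, {"dx": 0.0, "dy": 0.0, "dz": 0.0, "roll": 0.0, "jaw": 0.05}], "newtons": 30}}

```text
t: 7.9
eef_pos: [0.453, 0.1857, 0.0368]
ee_rot: [3.14, 0.002, -3.1]
force: [-0.8, -0.2, -0.7]
width: 0.0196
gripper_force: 0.0
```

Request:
{"fn": "servo_tool", "kwargs": {"moves": [{"dx": 0.0, "dy": 0.0, "dz": 0.0, "roll": 0.0, "jaw": 0.05}, {"dx": 0.0, "dy": 0.0, "dz": 0.0, "roll": 0.0, "jaw": 0.05}, {"dx": 0.0, "dy": 0.0, "dz": 0.0, "roll": 0.0, "jaw": 0.05}, {"dx": 0.0, "dy": 0.0, "dz": 0.0, "roll": 0.0, "jaw": 0.05}, {"dx": 0.0, "dy": 0.0, "dz": 0.02, "roll": 0.0, "jaw": 0.05}, {"dx": 0.0, "dy": 0.0, "dz": 0.03, "roll": 0.0, "jaw": 0.05}, {"dx": 0.005, "dy": -0.03, "dz": 0.0, "roll": -1.0, "jaw": 0.05}, {"dx": 0.005, "dy": -0.03, "dz": 0.0, "roll": -1.0, "jaw": 0.05}, {"dx": 0.005, "dy": -0.03, "dz": 0.0, "roll": -1.0, "jaw": 0.05}, {"dx": 0.005, "dy": -0.03, "dz": 0.0, "roll": -1.0, "jaw": 0.05}], "newtons": 30}}

```text
t: 9.15
eef_pos: [0.4719, 0.0641, 0.0855]
ee_rot: [3.141, 0.0, 3.113]
force: [-0.1, -0.5, -0.6]
width: 0.012
gripper_force: 30.0
```

Request:
{"fn": "servo_tool", "kwargs": {"moves": [{"dx": 0.002, "dy": -0.02, "dz": 0.0, "roll": 0.0, "jaw": 0.05}, {"dx": 0.002, "dy": -0.02, "dz": 0.0, "roll": 0.0, "jaw": 0.05}, {"dx": 0.001, "dy": -0.013, "dz": 0.0, "roll": 0.0, "jaw": 0.05}, {"dx": 0.0, "dy": 0.0, "dz": 0.0, "roll": 0.0, "jaw": 0.05}, {"dx": 0.0, "dy": 0.0, "dz": -0.01, "roll": 0.0, "jaw": 0.05}, {"dx": 0.0, "dy": 0.0, "dz": -0.01, "roll": 0.0, "jaw": 0.05}, {"dx": 0.0, "dy": 0.0, "dz": -0.008, "roll": 0.0, "jaw": 0.05}, {"dx": 0.0, "dy": 0.0, "dz": 0.0, "roll": 0.0, "jaw": 0.05}, {"dx": 0.0, "dy": 0.0, "dz": 0.0, "roll": 0.0, "jaw": 0.05}, {"dx": 0.0, "dy": 0.0, "dz": 0.0, "roll": 0.0, "jaw": 0.05}], "newtons": 30}}

```text
t: 10.4
eef_pos: [0.477, 0.0121, 0.0571]
ee_rot: [-3.142, -0.0, 3.113]
force: [0.2, 1.0, -1.4]
width: 0.0122
gripper_force: 30.0
```

```bash
python3 - <<'E'
from h import *
p,d=grab_frame('top');P=cloud('top',d)
s=get_state();print(s['t'],s['eef_pos'],s['ee_rot'],s['force'])
b=cv2.cvtColor(p,cv2.COLOR_RGB2BGR)
cv2.imwrite('pics/c3.png',cv2.resize(b[180:265,240:370],None,fx=6,fy=6,interpolation=cv2.INTER_CUBIC))
pp,_=grab_frame('scene');b=cv2.cvtColor(pp,cv2.COLOR_RGB2BGR)[150:290,150:340];cv2.imwrite('pics/s2.png',cv2.resize(b,None,fx=4,fy=4,interpolation=cv2.INTER_CUBIC))
E
```

```text
10.45 [0.47703581 0.01207927 0.05719619] [-3.14157775e+00 -4.12027682e-05  3.11306907e+00] [-1.24366027  0.07158445 -1.37347375]
```

View pics/s2.png

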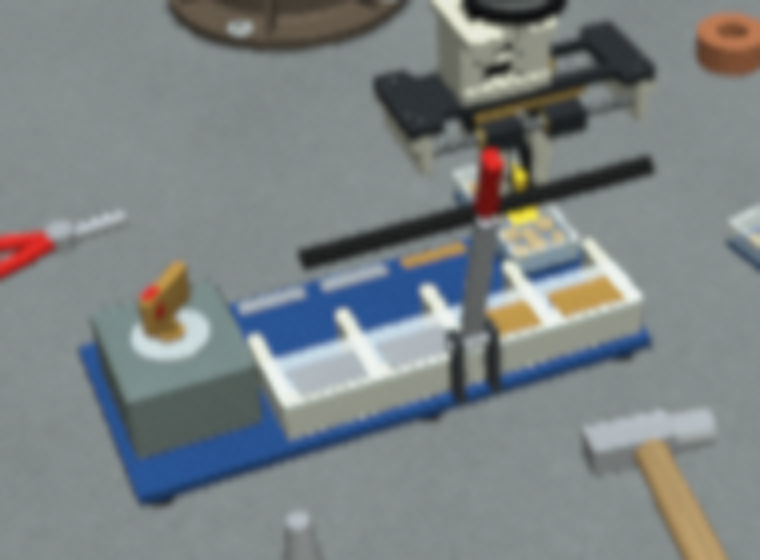

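Request:
{"fn": "servo_tool", "kwargs": {"moves": [{"dx": 0.0, "dy": -0.0025, "dz": -0.0005, "roll": 0.0, "jaw": 0.05}, {"dx": 0.005, "dy": -0.0002, "dz": 0.0, "roll": 0.0, "jaw": 0.05}, {"dx": 0.005, "dy": -0.0001, "dz": 0.0, "roll": 0.0, "jaw": 0.05}, {"dx": 0.005, "dy": -0.0002, "dz": 0.0, "roll": 0.0, "jaw": 0.05}, {"dx": 0.005, "dy": -0.0001, "dz": 0.0, "roll": 0.0, "jaw": 0.05}, {"dx": 0.005, "dy": -0.0002, "dz": 0.0, "roll": 0.0, "jaw": 0.05}, {"dx": 0.005, "dy": -0.0001, "dz": 0.0, "roll": 0.0, "jaw": 0.05}, {"dx": 0.005, "dy": -0.0002, "dz": 0.0, "roll": 0.0, "jaw": 0.05}, {"dx": 0.0, "dy": 0.0, "dz": 0.0, "roll": 0.0, "jaw": 0.05}, {"dx": 0.0, "dy": 0.0, "dz": 0.0, "roll": 0.0, "jaw": 0.05}], "newtons": 30}}

```text
t: 11.75
eef_pos: [0.5119, 0.0084, 0.0567]
ee_rot: [-3.142, -0.0, 3.113]
force: [0.5, 1.0, -1.5]
width: 0.0121
gripper_force: 30.0
```

```bash
python3 - <<'E'
from station import *
s=get_state();print(s['eef_pos'],s['ee_rot'],s['force'],s['moment'])
E
```

```text
[0.51185118 0.00835212 0.05666921] [-3.14153610e+00 -2.87143250e-04  3.11279241e+00] [ 0.50704544  1.01932836 -1.54934826] [-0.01583722 -0.04171131 -0.03310785]
```

Request:
{"fn": "servo_tool", "kwargs": {"moves": [{"dx": 0.006, "dy": -0.0002, "dz": -0.0005, "roll": 0.0, "jaw": 0.05}, {"dx": 0.006, "dy": -0.0002, "dz": 0.0, "roll": 0.0, "jaw": 0.05}, {"dx": 0.006, "dy": -0.0002, "dz": 0.0, "roll": 0.0, "jaw": 0.05}, {"dx": 0.006, "dy": -0.0002, "dz": 0.0, "roll": 0.0, "jaw": 0.05}, {"dx": 0.006, "dy": -0.0001, "dz": 0.0, "roll": 0.0, "jaw": 0.05}, {"dx": 0.006, "dy": -0.0002, "dz": 0.0, "roll": 0.0, "jaw": 0.05}, {"dx": 0.003, "dy": -0.0001, "dz": 0.0, "roll": 0.0, "jaw": 0.05}, {"dx": 0.002, "dy": 0.0, "dz": 0.0, "roll": 0.0, "jaw": 0.05}, {"dx": 0.002, "dy": 0.0, "dz": 0.0, "roll": 0.0, "jaw": 0.05}, {"dx": 0.0, "dy": 0.0, "dz": 0.0, "roll": 0.0, "jaw": 0.05}], "newtons": 30}}

```text
t: 13.0
eef_pos: [0.5536, 0.007, 0.0561]
ee_rot: [-3.141, -0.003, 3.113]
force: [-4.7, 1.3, 3.2]
width: 0.0116
gripper_force: 30.0
```

Request:
{"fn": "servo_tool", "kwargs": {"moves": [{"dx": 0.002, "dy": 0.0, "dz": 0.0, "roll": 0.0, "jaw": 0.05}, {"dx": 0.002, "dy": 0.0, "dz": 0.0, "roll": 0.0, "jaw": 0.05}, {"dx": 0.0, "dy": 0.0, "dz": 0.0, "roll": 0.0, "jaw": 0.05}, {"dx": 0.0, "dy": 0.0, "dz": 0.0, "roll": 0.0, "jaw": 0.35}, {"dx": 0.0, "dy": 0.0, "dz": 0.0, "roll": 0.0, "jaw": 0.35}, {"dx": -0.002, "dy": 0.0, "dz": 0.0, "roll": 0.0, "jaw": 0.35}, {"dx": 0.0, "dy": 0.0, "dz": 0.03, "roll": 0.0, "jaw": 0.35}, {"dx": 0.0, "dy": 0.0, "dz": 0.04, "roll": 0.0, "jaw": 0.35}, {"dx": 0.01, "dy": 0.05, "dz": 0.01, "roll": 4.0, "jaw": 0.5}, {"dx": 0.01, "dy": 0.05, "dz": 0.0, "roll": 4.0, "jaw": 0.5}], "newtons": 30}}

```text
t: 14.25
eef_pos: [0.5782, 0.1082, 0.138]
ee_rot: [3.141, 0.003, -3.03]
force: [0.0, -0.5, -0.6]
width: 0.0425
gripper_force: 0.0
```

```bash
cat >> h.py <<'E'
def rep():
    p,d=grab_frame('top');P=cloud('top',d)
    m=np.zeros((420,560),bool);m[175:275,140:225]=1
    for r in rects(P,m,.012,.035):print('tray',*r[2:5])
    for r in rects(P,m,.04,.08):print('fin',*r[2:5])
    O=np.array([547.5,-89]);y=np.radians(-1.6);R=np.array([[np.cos(y),np.sin(y)],[-np.sin(y),np.cos(y)]])
    m[:]=0;m[195:250,245:330]=1
    for r in rects(P,m,.069,.09):print('shaker fin (shaker mm)',r[0],np.round(R@(r[2]-O),1),r[3],r[4])
    s=get_state();print(s['t'],s['eef_pos'],np.degrees(s['ee_rot'][2]),s['force'])
    return p,d,P
E
python3 -c "
from h import *
rep()"
```

```text
tray [624.4 197.4] [32.1 13.8] 1.6
tray [560.8 192.3] [48.4 52.4] 9.1
shaker fin (shaker mm) 30 [ 0.8 97.4] [10.2 24.8] 87.7
14.3 [0.5796264  0.11314145 0.13728886] -173.24110629738615 [3.06993208 4.25464089 0.4507658 ]
```

Request:
{"fn": "servo_tool", "kwargs": {"moves": [{"dx": 0.007, "dy": 0.034, "dz": 0.0, "roll": 1.0, "jaw": 0.5}, {"dx": 0.006, "dy": 0.031, "dz": 0.0, "roll": 1.0, "jaw": 0.5}, {"dx": 0.004, "dy": 0.018, "dz": -0.02, "roll": 1.0, "jaw": 0.5}, {"dx": 0.0, "dy": 0.0, "dz": -0.045, "roll": 0.0, "jaw": 0.5}, {"dx": 0.0, "dy": 0.0, "dz": -0.036, "roll": 0.0, "jaw": 0.5}, {"dx": 0.0, "dy": 0.0, "dz": 0.0, "roll": 0.0, "jaw": 0.5}, {"dx": 0.0, "dy": 0.0, "dz": 0.0, "roll": 0.0, "jaw": 0.05}, {"dx": 0.0, "dy": 0.0, "dz": 0.0, "roll": 0.0, "jaw": 0.05}, {"dx": 0.0, "dy": 0.0, "dz": 0.0, "roll": 0.0, "jaw": 0.05}, {"dx": 0.0, "dy": 0.0, "dz": 0.0, "roll": 0.0, "jaw": 0.05}], "newtons": 30}}

```text
t: 15.55
eef_pos: [0.5948, 0.1909, 0.0365]
ee_rot: [3.14, 0.002, -2.978]
force: [-0.6, 2.2, 6.6]
width: 0.0117
gripper_force: 30.0
```

Request:
{"fn": "servo_tool", "kwargs": {"moves": [{"dx": 0.0, "dy": 0.0, "dz": 0.04, "roll": 0.0, "jaw": 0.05}, {"dx": 0.0, "dy": 0.0, "dz": 0.05, "roll": 0.0, "jaw": 0.05}, {"dx": -0.0175, "dy": -0.035, "dz": 0.0, "roll": -2.0, "jaw": 0.05}, {"dx": -0.0175, "dy": -0.035, "dz": 0.0, "roll": -2.0, "jaw": 0.05}, {"dx": -0.0175, "dy": -0.035, "dz": 0.0, "roll": -2.0, "jaw": 0.05}, {"dx": -0.0175, "dy": -0.035, "dz": 0.0, "roll": -2.0, "jaw": 0.05}, {"dx": -0.0175, "dy": -0.035, "dz": 0.0, "roll": -2.0, "jaw": 0.05}, {"dx": -0.0175, "dy": -0.035, "dz": 0.0, "roll": -1.0, "jaw": 0.05}, {"dx": -0.0175, "dy": -0.035, "dz": 0.0, "roll": 0.0, "jaw": 0.05}, {"dx": 0.0, "dy": 0.0, "dz": 0.0, "roll": 0.0, "jaw": 0.05}], "newtons": 30}}

```text
t: 16.8
eef_pos: [0.4696, -0.0566, 0.1252]
ee_rot: [-3.142, -0.001, 3.11]
force: [0.2, 0.2, -1.9]
width: 0.0117
gripper_force: 30.0
```

```bash
python3 -c "
from h import *
rep()"
```

```text
tray [614.1 350.6] [122.   54.2] 1.5
tray [455.7 338.4] [120.5  53.6] 12.5
fin [614.1 350.5] [12.5 23.1] 88.3
fin [455.4 338.2] [23.  12.1] 13.2
16.85 [ 0.47079879 -0.05573022  0.12546461] 178.25088856795824 [ 0.72946132  0.4719164  -0.65772497]
```

Request:
{"fn": "servo_tool", "kwargs": {"moves": [{"dx": 0.0, "dy": 0.001, "dz": -0.025, "roll": 0.0, "jaw": 0.05}, {"dx": 0.0, "dy": 0.0, "dz": -0.025, "roll": 0.0, "jaw": 0.05}, {"dx": 0.0, "dy": 0.0, "dz": -0.012, "roll": 0.0, "jaw": 0.05}, {"dx": 0.0, "dy": 0.0, "dz": -0.006, "roll": 0.0, "jaw": 0.05}, {"dx": 0.005, "dy": -0.0001, "dz": 0.0, "roll": 0.0, "jaw": 0.05}, {"dx": 0.005, "dy": -0.0002, "dz": 0.0, "roll": 0.0, "jaw": 0.05}, {"dx": 0.005, "dy": -0.0001, "dz": 0.0, "roll": 0.0, "jaw": 0.05}, {"dx": 0.005, "dy": -0.0002, "dz": 0.0, "roll": 0.0, "jaw": 0.05}, {"dx": 0.005, "dy": -0.0001, "dz": 0.0, "roll": 0.0, "jaw": 0.05}, {"dx": 0.005, "dy": -0.0002, "dz": 0.0, "roll": 0.0, "jaw": 0.05}], "newtons": 30}}

```text
t: 18.1
eef_pos: [0.5018, -0.0548, 0.0572]
ee_rot: [-3.142, -0.0, 3.113]
force: [-1.6, -0.7, -1.7]
width: 0.0117
gripper_force: 30.0
```

Request:
{"fn": "servo_tool", "kwargs": {"moves": [{"dx": 0.006, "dy": -0.0004, "dz": -0.0005, "roll": 0.0, "jaw": 0.05}, {"dx": 0.006, "dy": -0.0002, "dz": -0.0005, "roll": 0.0, "jaw": 0.05}, {"dx": 0.006, "dy": -0.0002, "dz": 0.0, "roll": 0.0, "jaw": 0.05}, {"dx": 0.006, "dy": -0.0002, "dz": 0.0, "roll": 0.0, "jaw": 0.05}, {"dx": 0.006, "dy": -0.0002, "dz": 0.0, "roll": 0.0, "jaw": 0.05}, {"dx": 0.006, "dy": -0.0002, "dz": 0.0, "roll": 0.0, "jaw": 0.05}, {"dx": 0.006, "dy": -0.0001, "dz": 0.0, "roll": 0.0, "jaw": 0.05}, {"dx": 0.003, "dy": 0.0, "dz": 0.0, "roll": 0.0, "jaw": 0.05}, {"dx": 0.002, "dy": 0.0, "dz": 0.0, "roll": 0.0, "jaw": 0.05}, {"dx": 0.002, "dy": 0.0, "dz": 0.0, "roll": 0.0, "jaw": 0.05}], "newtons": 30}}

```text
t: 19.35
eef_pos: [0.5461, -0.0564, 0.0563]
ee_rot: [-3.141, -0.008, 3.112]
force: [-24.4, 7.0, 25.9]
width: 0.0118
gripper_force: 30.0
```

Request:
{"fn": "servo_tool", "kwargs": {"moves": [{"dx": -0.002, "dy": 0.0, "dz": 0.0, "roll": 0.0, "jaw": 0.35}, {"dx": 0.0, "dy": 0.0, "dz": 0.0, "roll": 0.0, "jaw": 0.35}, {"dx": 0.0, "dy": 0.0, "dz": 0.0, "roll": 0.0, "jaw": 0.35}, {"dx": 0.0, "dy": 0.0, "dz": 0.03, "roll": 0.0, "jaw": 0.35}, {"dx": 0.0, "dy": 0.0, "dz": 0.045, "roll": 0.0, "jaw": 0.35}, {"dx": 0.007, "dy": 0.045, "dz": 0.01, "roll": 0.0, "jaw": 0.5}, {"dx": 0.007, "dy": 0.05, "dz": 0.0, "roll": 1.0, "jaw": 0.5}, {"dx": 0.007, "dy": 0.05, "dz": 0.0, "roll": 1.0, "jaw": 0.5}, {"dx": 0.007, "dy": 0.05, "dz": 0.0, "roll": 1.0, "jaw": 0.5}, {"dx": 0.007, "dy": 0.03, "dz": 0.0, "roll": 0.0, "jaw": 0.5}], "newtons": 30}}

```text
t: 20.6
eef_pos: [0.584, 0.1712, 0.1411]
ee_rot: [3.141, 0.0, -3.116]
force: [0.7, -0.2, -0.1]
width: 0.0439
gripper_force: 0.0
```

```bash
python3 -c "
from h import *
rep();rep()"
```

```text
tray [588.3 350.2] [68.9 52.9] 1.5
tray [479.7 328.1] [79.4 23.9] 13.9
tray [490.8 356.9] [36.6  2. ] 31.2
fin [456.8 333.5] [24.5  2.2] 22.8
shaker fin (shaker mm) 29 [ 1.1 97.3] [10.1 24. ] 87.4
shaker fin (shaker mm) 24 [ 0.3 32.7] [22.1 10.3] 6.8
20.65 [0.5851349  0.17350454 0.14103551] -178.51065443256206 [1.78690219 2.97562679 0.85094301]
tray [586.1 349.5] [66.5 51.6] 0.4
tray [475.  323.6] [90.6 26.9] 21.5
tray [496.6 362.6] [24.5  2.6] 34.7
shaker fin (shaker mm) 29 [ 0.9 97.4] [10.1 24.8] 87.7
shaker fin (shaker mm) 25 [ 0.1 34.1] [ 9.8 22.5] 88.0
20.7 [0.58445744 0.17154622 0.14083877] -178.51063102363506 [-0.33929212 -0.61566408 -0.09958431]
```

Request:
{"fn": "servo_tool", "kwargs": {"moves": [{"dx": 0.007, "dy": 0.045, "dz": 0.0, "roll": 0.0, "jaw": 0.5}, {"dx": 0.008, "dy": 0.05, "dz": 0.0, "roll": 0.0, "jaw": 0.5}, {"dx": 0.007, "dy": 0.05, "dz": 0.0, "roll": 0.0, "jaw": 0.5}, {"dx": 0.007, "dy": 0.033, "dz": 0.0, "roll": 0.0, "jaw": 0.5}, {"dx": 0.0, "dy": 0.0, "dz": -0.03, "roll": 0.0, "jaw": 0.5}, {"dx": 0.0, "dy": 0.0, "dz": -0.045, "roll": 0.0, "jaw": 0.5}, {"dx": 0.0, "dy": 0.0, "dz": -0.027, "roll": 0.0, "jaw": 0.5}, {"dx": 0.0, "dy": 0.0, "dz": 0.0, "roll": 0.0, "jaw": 0.5}, {"dx": 0.0, "dy": 0.0, "dz": 0.0, "roll": 0.0, "jaw": 0.05}, {"dx": 0.0, "dy": 0.0, "dz": 0.0, "roll": 0.0, "jaw": 0.05}], "newtons": 30}}

```text
t: 21.95
eef_pos: [0.6135, 0.3474, 0.0411]
ee_rot: [3.14, 0.002, -3.118]
force: [0.3, -1.5, -0.1]
width: 0.0292
gripper_force: 0.0
```

Request:
{"fn": "servo_tool", "kwargs": {"moves": [{"dx": 0.0, "dy": 0.0, "dz": 0.0, "roll": 0.0, "jaw": 0.05}, {"dx": 0.0, "dy": 0.0, "dz": 0.0, "roll": 0.0, "jaw": 0.05}, {"dx": 0.0, "dy": 0.0, "dz": 0.0, "roll": 0.0, "jaw": 0.05}, {"dx": 0.0, "dy": 0.0, "dz": 0.02, "roll": 0.0, "jaw": 0.05}, {"dx": 0.0, "dy": 0.0, "dz": 0.04, "roll": 0.0, "jaw": 0.05}, {"dx": 0.0, "dy": 0.0, "dz": 0.04, "roll": 0.0, "jaw": 0.05}, {"dx": -0.017, "dy": -0.04, "dz": 0.0, "roll": -1.0, "jaw": 0.05}, {"dx": -0.017, "dy": -0.045, "dz": 0.0, "roll": -1.0, "jaw": 0.05}, {"dx": -0.017, "dy": -0.045, "dz": 0.0, "roll": -1.0, "jaw": 0.05}, {"dx": -0.017, "dy": -0.045, "dz": 0.0, "roll": 0.0, "jaw": 0.05}], "newtons": 40}}

```text
t: 23.2
eef_pos: [0.5438, 0.1702, 0.1403]
ee_rot: [3.141, 0.0, 3.113]
force: [0.1, -0.5, -1.0]
width: 0.0116
gripper_force: 40.0
```

Request:
{"fn": "servo_tool", "kwargs": {"moves": [{"dx": -0.01, "dy": -0.044, "dz": 0.0, "roll": 0.0, "jaw": 0.05}, {"dx": -0.01, "dy": -0.045, "dz": 0.0, "roll": 0.0, "jaw": 0.05}, {"dx": -0.01, "dy": -0.045, "dz": 0.0, "roll": 0.0, "jaw": 0.05}, {"dx": -0.01, "dy": -0.045, "dz": 0.0, "roll": 0.0, "jaw": 0.05}, {"dx": -0.01, "dy": -0.045, "dz": 0.0, "roll": 0.0, "jaw": 0.05}, {"dx": -0.01, "dy": -0.045, "dz": 0.0, "roll": 0.0, "jaw": 0.05}, {"dx": -0.01, "dy": -0.045, "dz": 0.0, "roll": 0.0, "jaw": 0.05}, {"dx": -0.004, "dy": -0.037, "dz": 0.0, "roll": 0.0, "jaw": 0.05}, {"dx": 0.0, "dy": 0.0, "dz": 0.0, "roll": 0.0, "jaw": 0.05}, {"dx": 0.0, "dy": 0.0, "dz": 0.0, "roll": 0.0, "jaw": 0.05}], "newtons": 40}}

```text
t: 24.45
eef_pos: [0.4704, -0.1792, 0.1398]
ee_rot: [3.141, 0.0, 3.112]
force: [0.0, 0.5, -0.7]
width: 0.0119
gripper_force: 40.0
```

```bash
python3 -c "
from h import *
p,d,P=rep()"
```

```text
tray [456.4 338.3] [122.3  53.4] 12.8
fin [456.2 337.7] [23.6 13.5] 6.3
24.5 [ 0.47059328 -0.17882653  0.13975366] 178.36140158330147 [-0.00656163  0.13473815 -1.80094802]
```

Request:
{"fn": "servo_tool", "kwargs": {"moves": [{"dx": 0.0, "dy": -0.004, "dz": -0.03, "roll": 0.0, "jaw": 0.05}, {"dx": 0.0, "dy": 0.0, "dz": -0.03, "roll": 0.0, "jaw": 0.05}, {"dx": 0.0, "dy": 0.0, "dz": -0.012, "roll": 0.0, "jaw": 0.05}, {"dx": 0.0, "dy": 0.0, "dz": -0.005, "roll": 0.0, "jaw": 0.05}, {"dx": 0.005, "dy": -0.0001, "dz": 0.0, "roll": 0.0, "jaw": 0.05}, {"dx": 0.005, "dy": -0.0002, "dz": 0.0, "roll": 0.0, "jaw": 0.05}, {"dx": 0.005, "dy": -0.0001, "dz": 0.0, "roll": 0.0, "jaw": 0.05}, {"dx": 0.005, "dy": -0.0002, "dz": 0.0, "roll": 0.0, "jaw": 0.05}, {"dx": 0.005, "dy": -0.0001, "dz": 0.0, "roll": 0.0, "jaw": 0.05}, {"dx": 0.005, "dy": -0.0002, "dz": 0.0, "roll": 0.0, "jaw": 0.05}], "newtons": 40}}

```text
t: 25.75
eef_pos: [0.5008, -0.1841, 0.0622]
ee_rot: [-3.142, -0.0, 3.113]
force: [0.4, 0.3, -2.3]
width: 0.0116
gripper_force: 40.0
```

Request:
{"fn": "servo_tool", "kwargs": {"moves": [{"dx": 0.006, "dy": -0.0001, "dz": -0.0005, "roll": 0.0, "jaw": 0.05}, {"dx": 0.006, "dy": -0.0002, "dz": 0.0, "roll": 0.0, "jaw": 0.05}, {"dx": 0.006, "dy": -0.0001, "dz": 0.0, "roll": 0.0, "jaw": 0.05}, {"dx": 0.006, "dy": -0.0002, "dz": 0.0, "roll": 0.0, "jaw": 0.05}, {"dx": 0.006, "dy": -0.0001, "dz": 0.0, "roll": 0.0, "jaw": 0.05}, {"dx": 0.006, "dy": -0.0002, "dz": 0.0, "roll": 0.0, "jaw": 0.05}, {"dx": 0.005, "dy": -0.0001, "dz": 0.0, "roll": 0.0, "jaw": 0.05}, {"dx": 0.002, "dy": 0.0, "dz": 0.0, "roll": 0.0, "jaw": 0.05}, {"dx": 0.002, "dy": 0.0, "dz": 0.0, "roll": 0.0, "jaw": 0.05}, {"dx": 0.001, "dy": 0.0, "dz": 0.0, "roll": 0.0, "jaw": 0.05}], "newtons": 40}}

```text
t: 27.0
eef_pos: [0.5443, -0.1851, 0.0613]
ee_rot: [3.141, -0.004, 3.113]
force: [-7.0, -0.4, 3.3]
width: 0.0117
gripper_force: 40.0
```

Request:
{"fn": "servo_tool", "kwargs": {"moves": [{"dx": 0.002, "dy": 0.0, "dz": 0.0, "roll": 0.0, "jaw": 0.05}, {"dx": 0.0, "dy": 0.0, "dz": 0.0, "roll": 0.0, "jaw": 0.05}, {"dx": -0.001, "dy": 0.0, "dz": 0.0, "roll": 0.0, "jaw": 0.35}, {"dx": -0.001, "dy": 0.0, "dz": 0.0, "roll": 0.0, "jaw": 0.35}, {"dx": 0.0, "dy": 0.0, "dz": 0.0, "roll": 0.0, "jaw": 0.35}, {"dx": 0.0, "dy": 0.0, "dz": 0.03, "roll": 0.0, "jaw": 0.35}, {"dx": 0.0, "dy": 0.0, "dz": 0.05, "roll": 0.0, "jaw": 0.35}, {"dx": -0.009, "dy": 0.05, "dz": 0.0, "roll": 1.6, "jaw": 0.5}, {"dx": -0.009, "dy": 0.052, "dz": 0.0, "roll": 1.6, "jaw": 0.5}, {"dx": -0.009, "dy": 0.052, "dz": 0.0, "roll": 1.6, "jaw": 0.5}], "newtons": 30}}

```text
t: 28.25
eef_pos: [0.5196, -0.0296, 0.1422]
ee_rot: [3.141, 0.001, -3.086]
force: [0.9, 0.2, 0.0]
width: 0.0436
gripper_force: 0.0
```

Request:
{"fn": "servo_tool", "kwargs": {"moves": [{"dx": -0.009, "dy": 0.052, "dz": 0.0, "roll": 1.6, "jaw": 0.5}, {"dx": -0.009, "dy": 0.052, "dz": 0.0, "roll": 1.6, "jaw": 0.5}, {"dx": -0.009, "dy": 0.052, "dz": 0.0, "roll": 1.6, "jaw": 0.5}, {"dx": -0.009, "dy": 0.052, "dz": 0.0, "roll": 1.6, "jaw": 0.5}, {"dx": -0.009, "dy": 0.05, "dz": 0.0, "roll": 1.6, "jaw": 0.5}, {"dx": 0.0, "dy": 0.0, "dz": 0.0, "roll": 1.0, "jaw": 0.5}, {"dx": 0.0, "dy": 0.0, "dz": 0.0, "roll": 1.0, "jaw": 0.5}, {"dx": 0.0, "dy": 0.0, "dz": 0.0, "roll": 0.0, "jaw": 0.5}, {"dx": 0.0, "dy": 0.0, "dz": 0.0, "roll": 0.0, "jaw": 0.5}, {"dx": 0.0, "dy": 0.0, "dz": 0.0, "roll": 0.0, "jaw": 0.5}], "newtons": 30}}

```text
t: 29.5
eef_pos: [0.4748, 0.2263, 0.1418]
ee_rot: [3.141, 0.0, -2.913]
force: [-0.0, -0.0, -0.3]
width: 0.044
gripper_force: 0.0
```

```bash
python3 -c "
from h import *
p,d,P=rep()"
```

```text
tray [488.1 331.5] [12.5 13. ] 31.1
tray [426.6 331.1] [61.3 53.6] 11.1
shaker fin (shaker mm) 29 [  0.3 -95.2] [10.4 24.3] 87.0
shaker fin (shaker mm) 29 [ 0.9 97.4] [10.1 25.3] 87.6
shaker fin (shaker mm) 25 [-0.2 34.3] [10.  23.3] 87.0
29.55 [0.47474393 0.22643811 0.141832  ] -166.89914451247853 [ 0.06854685 -0.3467987   0.0837522 ]
```

Request:
{"fn": "servo_tool", "kwargs": {"moves": [{"dx": -0.006, "dy": 0.04, "dz": 0.0, "roll": 0.0, "jaw": 0.5}, {"dx": -0.007, "dy": 0.04, "dz": 0.0, "roll": 0.0, "jaw": 0.5}, {"dx": -0.006, "dy": 0.0305, "dz": 0.0, "roll": 0.0, "jaw": 0.5}, {"dx": 0.0, "dy": 0.0, "dz": -0.03, "roll": 0.0, "jaw": 0.5}, {"dx": 0.0, "dy": 0.0, "dz": -0.045, "roll": 0.0, "jaw": 0.5}, {"dx": 0.0, "dy": 0.0, "dz": -0.03, "roll": 0.0, "jaw": 0.5}, {"dx": 0.0, "dy": 0.0, "dz": 0.0, "roll": 0.0, "jaw": 0.5}, {"dx": 0.0, "dy": 0.0, "dz": 0.0, "roll": 0.0, "jaw": 0.05}, {"dx": 0.0, "dy": 0.0, "dz": 0.0, "roll": 0.0, "jaw": 0.05}, {"dx": 0.0, "dy": 0.0, "dz": 0.0, "roll": 0.0, "jaw": 0.05}], "newtons": 30}}

```text
t: 30.8
eef_pos: [0.456, 0.338, 0.038]
ee_rot: [3.14, 0.002, -2.912]
force: [0.4, 0.4, -0.3]
width: 0.019
gripper_force: 0.0
```

Request:
{"fn": "servo_tool", "kwargs": {"moves": [{"dx": 0.0, "dy": 0.0, "dz": 0.0, "roll": 0.0, "jaw": 0.05}, {"dx": 0.0, "dy": 0.0, "dz": 0.0, "roll": 0.0, "jaw": 0.05}, {"dx": 0.0, "dy": 0.0, "dz": 0.0, "roll": 0.0, "jaw": 0.05}, {"dx": 0.0, "dy": 0.0, "dz": 0.0, "roll": 0.0, "jaw": 0.05}, {"dx": 0.0, "dy": 0.0, "dz": 0.03, "roll": 0.0, "jaw": 0.05}, {"dx": 0.0, "dy": 0.0, "dz": 0.05, "roll": 0.0, "jaw": 0.05}, {"dx": 0.001, "dy": -0.045, "dz": 0.01, "roll": -2.0, "jaw": 0.05}, {"dx": 0.001, "dy": -0.045, "dz": 0.0, "roll": -2.0, "jaw": 0.05}, {"dx": 0.001, "dy": -0.045, "dz": 0.0, "roll": -2.0, "jaw": 0.05}, {"dx": 0.001, "dy": -0.045, "dz": 0.0, "roll": -2.0, "jaw": 0.05}], "newtons": 30}}

```text
t: 32.05
eef_pos: [0.459, 0.1558, 0.1266]
ee_rot: [-3.141, -0.0, -3.053]
force: [1.9, 0.9, -0.7]
width: 0.0116
gripper_force: 30.0
```

Request:
{"fn": "servo_tool", "kwargs": {"moves": [{"dx": 0.002, "dy": -0.045, "dz": 0.0, "roll": -2.0, "jaw": 0.05}, {"dx": 0.002, "dy": -0.045, "dz": 0.0, "roll": -2.0, "jaw": 0.05}, {"dx": 0.002, "dy": -0.045, "dz": 0.0, "roll": -1.5, "jaw": 0.05}, {"dx": 0.002, "dy": -0.045, "dz": 0.0, "roll": -1.0, "jaw": 0.05}, {"dx": 0.002, "dy": -0.045, "dz": 0.0, "roll": 0.0, "jaw": 0.05}, {"dx": 0.002, "dy": -0.045, "dz": 0.0, "roll": 0.0, "jaw": 0.05}, {"dx": 0.0, "dy": 0.0, "dz": -0.02, "roll": 0.0, "jaw": 0.05}, {"dx": 0.0, "dy": 0.0, "dz": 0.0, "roll": 0.0, "jaw": 0.05}, {"dx": 0.0, "dy": 0.0, "dz": 0.0, "roll": 0.0, "jaw": 0.05}, {"dx": 0.0, "dy": 0.0, "dz": 0.0, "roll": 0.0, "jaw": 0.05}], "newtons": 30}}

```text
t: 33.3
eef_pos: [0.472, -0.112, 0.1074]
ee_rot: [3.142, 0.001, 3.119]
force: [-0.0, -0.3, -2.1]
width: 0.0122
gripper_force: 30.0
```

```bash
python3 -c "
from h import *
p,d,P=rep()"
```

```text
33.35 [ 0.47198383 -0.1120105   0.10737061] 178.72445579536128 [-0.00281191 -0.04927902 -0.70003345]
```

Request:
{"fn": "servo_tool", "kwargs": {"moves": [{"dx": 0.0, "dy": -0.0068, "dz": -0.02, "roll": -0.35, "jaw": 0.05}, {"dx": 0.0, "dy": 0.0, "dz": -0.02, "roll": 0.0, "jaw": 0.05}, {"dx": 0.0, "dy": 0.0, "dz": -0.007, "roll": 0.0, "jaw": 0.05}, {"dx": 0.0, "dy": 0.0, "dz": -0.002, "roll": 0.0, "jaw": 0.05}, {"dx": 0.005, "dy": -0.0001, "dz": 0.0, "roll": 0.0, "jaw": 0.05}, {"dx": 0.005, "dy": -0.0002, "dz": 0.0, "roll": 0.0, "jaw": 0.05}, {"dx": 0.005, "dy": -0.0001, "dz": 0.0, "roll": 0.0, "jaw": 0.05}, {"dx": 0.005, "dy": -0.0002, "dz": 0.0, "roll": 0.0, "jaw": 0.05}, {"dx": 0.005, "dy": -0.0001, "dz": 0.0, "roll": 0.0, "jaw": 0.05}, {"dx": 0.005, "dy": -0.0002, "dz": 0.0, "roll": 0.0, "jaw": 0.05}], "newtons": 30}}

```text
t: 34.6
eef_pos: [0.5019, -0.1203, 0.0577]
ee_rot: [-3.142, -0.0, 3.112]
force: [-0.1, -0.4, -1.4]
width: 0.012
gripper_force: 30.0
```

Request:
{"fn": "servo_tool", "kwargs": {"moves": [{"dx": 0.006, "dy": 0.0003, "dz": -0.0005, "roll": 0.0, "jaw": 0.05}, {"dx": 0.006, "dy": -0.0002, "dz": 0.0, "roll": 0.0, "jaw": 0.05}, {"dx": 0.006, "dy": -0.0001, "dz": 0.0, "roll": 0.0, "jaw": 0.05}, {"dx": 0.006, "dy": -0.0002, "dz": 0.0, "roll": 0.0, "jaw": 0.05}, {"dx": 0.006, "dy": -0.0001, "dz": 0.0, "roll": 0.0, "jaw": 0.05}, {"dx": 0.006, "dy": -0.0002, "dz": 0.0, "roll": 0.0, "jaw": 0.05}, {"dx": 0.005, "dy": -0.0001, "dz": 0.0, "roll": 0.0, "jaw": 0.05}, {"dx": 0.003, "dy": 0.0, "dz": 0.0, "roll": 0.0, "jaw": 0.05}, {"dx": 0.002, "dy": 0.0, "dz": 0.0, "roll": 0.0, "jaw": 0.05}, {"dx": 0.0, "dy": 0.0, "dz": 0.0, "roll": 0.0, "jaw": 0.05}], "newtons": 30}}

```text
t: 35.85
eef_pos: [0.5473, -0.121, 0.0574]
ee_rot: [-3.141, -0.001, 3.112]
force: [-4.9, 0.5, 6.0]
width: 0.0116
gripper_force: 30.0
```

Request:
{"fn": "servo_tool", "kwargs": {"moves": [{"dx": 0.002, "dy": 0.0, "dz": 0.0, "roll": 0.0, "jaw": 0.05}, {"dx": 0.0, "dy": 0.0, "dz": 0.0, "roll": 0.0, "jaw": 0.05}, {"dx": -0.001, "dy": 0.0, "dz": 0.0, "roll": 0.0, "jaw": 0.35}, {"dx": -0.001, "dy": 0.0, "dz": 0.0, "roll": 0.0, "jaw": 0.35}, {"dx": 0.0, "dy": 0.0, "dz": 0.0, "roll": 0.0, "jaw": 0.35}, {"dx": 0.0, "dy": 0.0, "dz": 0.03, "roll": 0.0, "jaw": 0.35}, {"dx": 0.0, "dy": 0.0, "dz": 0.05, "roll": 0.0, "jaw": 0.35}, {"dx": 0.0, "dy": 0.0, "dz": 0.05, "roll": 0.0, "jaw": 0.5}, {"dx": 0.0, "dy": 0.0, "dz": 0.05, "roll": 0.0, "jaw": 0.5}, {"dx": 0.0, "dy": 0.0, "dz": 0.05, "roll": 0.0, "jaw": 0.5}], "newtons": 20}}

```text
t: 37.1
eef_pos: [0.5475, -0.1208, 0.289]
ee_rot: [3.141, 0.001, 3.112]
force: [2.2, 0.3, -0.4]
width: 0.0438
gripper_force: 0.0
```

```bash
python3 - <<'E'
from h import *
p,d,P=rep()
m=np.zeros((420,560),bool);m[150:215,270:310]=1
for r in rects(P,m,.15,.26):print('clamp',r)
b=cv2.cvtColor(p,cv2.COLOR_RGB2BGR)
cv2.imwrite('pics/c4.png',cv2.resize(b[150:250,240:370],None,fx=6,fy=6,interpolation=cv2.INTER_CUBIC))
E
```

```text
shaker fin (shaker mm) 29 [  1.1 -95.2] [10.5 23. ] 86.1
shaker fin (shaker mm) 9 [ 0.6 93.8] [ 3.3 24.9] 88.6
shaker fin (shaker mm) 22 [-0.3 32.6] [ 6.8 23.9] 87.0
shaker fin (shaker mm) 28 [ -0.4 -31.8] [10.1 21.8] 85.7
37.15 [ 0.55026757 -0.12167458  0.29660882] 178.36211966780868 [ 2.47043884 -1.16419266  8.90319037]
```

View pics/c4.png

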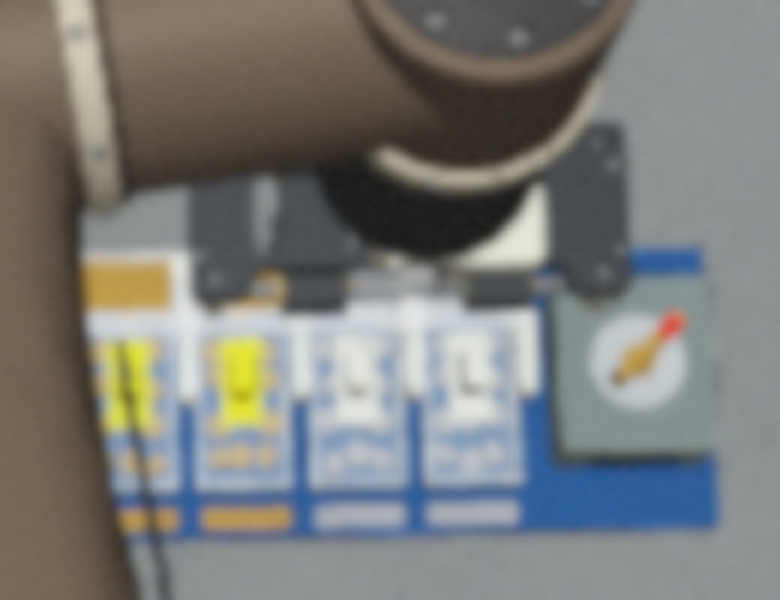

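All four trays show home with front edges level. The next steps are swinging the clamp over: I grip the leaning handle from above first.

Request:
{"fn": "servo_tool", "kwargs": {"moves": [{"dx": 0.03, "dy": 0.01, "dz": 0.0, "roll": 0.0, "jaw": 0.5}, {"dx": 0.04, "dy": 0.01, "dz": 0.0, "roll": 0.0, "jaw": 0.5}, {"dx": 0.0425, "dy": 0.0085, "dz": 0.0, "roll": 0.0, "jaw": 0.5}, {"dx": 0.0, "dy": 0.0, "dz": 0.0, "roll": 0.0, "jaw": 0.5}, {"dx": 0.0, "dy": 0.0, "dz": -0.03, "roll": 0.0, "jaw": 0.5}, {"dx": 0.0, "dy": 0.0, "dz": -0.03, "roll": 0.0, "jaw": 0.5}, {"dx": 0.0, "dy": 0.0, "dz": -0.023, "roll": 0.0, "jaw": 0.5}, {"dx": 0.0, "dy": 0.0, "dz": 0.0, "roll": 0.0, "jaw": 0.05}, {"dx": 0.0, "dy": 0.0, "dz": 0.0, "roll": 0.0, "jaw": 0.05}, {"dx": 0.0, "dy": 0.0, "dz": 0.0, "roll": 0.0, "jaw": 0.05}], "newtons": 20}}

```text
t: 38.4
eef_pos: [0.6607, -0.0924, 0.2058]
ee_rot: [3.141, 0.002, 3.112]
force: [-0.1, -0.6, 0.2]
width: 0.0193
gripper_force: 0.0
```

Request:
{"fn": "servo_tool", "kwargs": {"moves": [{"dx": 0.0, "dy": 0.0, "dz": 0.0, "roll": 0.0, "jaw": 0.05}, {"dx": 0.0, "dy": 0.0, "dz": 0.0, "roll": 0.0, "jaw": 0.05}, {"dx": 0.0, "dy": 0.0, "dz": 0.0, "roll": 0.0, "jaw": 0.05}, {"dx": 0.0, "dy": 0.0, "dz": 0.0, "roll": 0.0, "jaw": 0.05}, {"dx": 0.0, "dy": 0.0, "dz": 0.0, "roll": 0.0, "jaw": 0.05}, {"dx": 0.0, "dy": 0.0, "dz": 0.0, "roll": 0.0, "jaw": 0.05}, {"dx": 0.0, "dy": 0.0, "dz": 0.0, "roll": 0.0, "jaw": 0.05}, {"dx": 0.0, "dy": 0.0, "dz": 0.0, "roll": 0.0, "jaw": 0.05}, {"dx": 0.0, "dy": 0.0, "dz": 0.0, "roll": 0.0, "jaw": 0.05}, {"dx": 0.0, "dy": 0.0, "dz": 0.0, "roll": 0.0, "jaw": 0.05}], "newtons": 20}}

```text
t: 39.65
eef_pos: [0.6605, -0.0926, 0.2054]
ee_rot: [-3.141, 0.002, 3.112]
force: [-0.7, 0.1, 6.3]
width: 0.0122
gripper_force: 20.0
```

```bash
python3 - <<'E'
import numpy as np
from station import *
s=get_state();print(s['eef_pos'],s['force'])
t=np.linspace(1.85,0,21);x=-158*np.cos(t)-10*np.sin(t);z=158*np.sin(t)-10*np.cos(t)
for u,v in zip(np.diff(x),np.diff(z)):print(np.round([u,-u*np.tan(np.radians(1.5))*-1*-1,v],1),end=' ')
print(x[0],z[0])
E
```

```text
[ 0.66048919 -0.09258127  0.20542924] [-0.70524357  0.12370196  6.28530951]
[-14.4   0.4   2.5] [-14.6   0.4   1.1] [-14.6   0.4  -0.2] [-14.6   0.4  -1.6] [-14.3   0.4  -2.9] [-14.    0.4  -4.2] [-13.6   0.4  -5.5] [-13.    0.3  -6.7] [-12.3   0.3  -7.9] [-11.5   0.3  -9. ] [-10.7   0.3 -10. ] [ -9.7   0.3 -11. ] [ -8.6   0.2 -11.8] [ -7.5   0.2 -12.6] [ -6.3   0.2 -13.2] [ -5.1   0.1 -13.7] [ -3.8   0.1 -14.1] [ -2.4   0.1 -14.4] [ -1.1   0.  -14.6] [  0.2  -0.  -14.6] 33.93050696852005 154.6373845383425
```

Request:
{"fn": "servo_tool", "kwargs": {"moves": [{"dx": -0.0146, "dy": 0.0004, "dz": 0.0025, "roll": 0.0, "jaw": 0.05}, {"dx": -0.0148, "dy": 0.0004, "dz": 0.0011, "roll": 0.0, "jaw": 0.05}, {"dx": -0.0148, "dy": 0.0004, "dz": -0.0002, "roll": 0.0, "jaw": 0.05}, {"dx": -0.0148, "dy": 0.0004, "dz": -0.0016, "roll": 0.0, "jaw": 0.05}, {"dx": -0.0145, "dy": 0.0004, "dz": -0.003, "roll": 0.0, "jaw": 0.05}, {"dx": -0.0142, "dy": 0.0004, "dz": -0.0043, "roll": 0.0, "jaw": 0.05}, {"dx": -0.0138, "dy": 0.0004, "dz": -0.0056, "roll": 0.0, "jaw": 0.05}, {"dx": -0.0132, "dy": 0.0003, "dz": -0.0068, "roll": 0.0, "jaw": 0.05}, {"dx": -0.0124, "dy": 0.0003, "dz": -0.008, "roll": 0.0, "jaw": 0.05}, {"dx": -0.0116, "dy": 0.0003, "dz": -0.0091, "roll": 0.0, "jaw": 0.05}], "newtons": 20}}

```text
t: 40.9
eef_pos: [0.5193, -0.0889, 0.1684]
ee_rot: [-3.141, -0.002, 3.112]
force: [-1.1, -4.3, 2.9]
width: 0.0121
gripper_force: 20.0
```

```bash
python3 -c "
from station import *
s=get_state();print(s['eef_pos'],s['force'],s['width'])"
```

```text
[ 0.51926189 -0.0889324   0.16836482] [-1.07296815 -4.32527541  2.85684263] 0.012121998932742887
```

Request:
{"fn": "servo_tool", "kwargs": {"moves": [{"dx": -0.0107, "dy": 0.0002, "dz": -0.01, "roll": 0.0, "jaw": 0.05}, {"dx": -0.0097, "dy": 0.0002, "dz": -0.011, "roll": 0.0, "jaw": 0.05}, {"dx": -0.0086, "dy": 0.0002, "dz": -0.0118, "roll": 0.0, "jaw": 0.05}, {"dx": -0.0075, "dy": 0.0002, "dz": -0.0126, "roll": 0.0, "jaw": 0.05}, {"dx": -0.0063, "dy": 0.0002, "dz": -0.0132, "roll": 0.0, "jaw": 0.05}, {"dx": -0.005, "dy": 0.0001, "dz": -0.0137, "roll": 0.0, "jaw": 0.05}, {"dx": -0.0035, "dy": 0.0001, "dz": -0.0141, "roll": 0.0, "jaw": 0.05}, {"dx": -0.0022, "dy": 0.0, "dz": -0.0144, "roll": 0.0, "jaw": 0.05}, {"dx": -0.001, "dy": 0.0, "dz": -0.0142, "roll": 0.0, "jaw": 0.05}, {"dx": 0.0, "dy": 0.0, "dz": -0.012, "roll": 0.0, "jaw": 0.05}], "newtons": 20}}

```text
t: 42.15
eef_pos: [0.463, -0.0876, 0.04]
ee_rot: [-3.141, -0.006, 3.111]
force: [-4.0, -1.4, -0.6]
width: 0.0115
gripper_force: 20.0
```

```bash
python3 -c "
from station import *
s=get_state();print(s['eef_pos'],s['force'],s['width'])"
```

```text
[ 0.46302431 -0.08756781  0.03999229] [-4.04976554 -1.35635298 -0.60994913] 0.011471943139511907
```

Request:
{"fn": "servo_tool", "kwargs": {"moves": [{"dx": 0.0, "dy": 0.0, "dz": -0.002, "roll": 0.0, "jaw": 0.05}, {"dx": 0.0, "dy": 0.0, "dz": 0.0, "roll": 0.0, "jaw": 0.05}, {"dx": 0.0, "dy": 0.0, "dz": 0.0, "roll": 0.0, "jaw": 0.05}, {"dx": 0.0, "dy": 0.0, "dz": 0.0, "roll": 0.0, "jaw": 0.4}, {"dx": 0.0, "dy": 0.0, "dz": 0.0, "roll": 0.0, "jaw": 0.4}, {"dx": 0.0, "dy": 0.0, "dz": 0.0, "roll": 0.0, "jaw": 0.4}, {"dx": 0.0, "dy": 0.0, "dz": 0.03, "roll": 0.0, "jaw": 0.4}, {"dx": 0.0, "dy": 0.0, "dz": 0.05, "roll": 0.0, "jaw": 0.4}, {"dx": 0.0, "dy": 0.0, "dz": 0.05, "roll": 0.0, "jaw": 0.4}, {"dx": 0.0, "dy": 0.0, "dz": 0.05, "roll": 0.0, "jaw": 0.4}], "newtons": 20}}

```text
t: 43.4
eef_pos: [0.4668, -0.0874, 0.2223]
ee_rot: [3.141, 0.001, 3.112]
force: [1.8, 1.2, -0.5]
width: 0.035
gripper_force: 0.0
```

Request:
{"fn": "servo_tool", "kwargs": {"moves": [{"dx": 0.008, "dy": -0.019, "dz": 0.0, "roll": 10.0, "jaw": 0.4}, {"dx": 0.008, "dy": -0.019, "dz": 0.0, "roll": 10.0, "jaw": 0.4}, {"dx": 0.008, "dy": -0.019, "dz": 0.0, "roll": 10.0, "jaw": 0.4}, {"dx": 0.008, "dy": -0.019, "dz": 0.0, "roll": 10.0, "jaw": 0.4}, {"dx": 0.008, "dy": -0.019, "dz": 0.0, "roll": 10.0, "jaw": 0.4}, {"dx": 0.008, "dy": -0.019, "dz": 0.0, "roll": 10.0, "jaw": 0.4}, {"dx": 0.008, "dy": -0.019, "dz": 0.0, "roll": 10.0, "jaw": 0.4}, {"dx": 0.008, "dy": -0.019, "dz": 0.0, "roll": 10.0, "jaw": 0.4}, {"dx": 0.008, "dy": -0.019, "dz": 0.0, "roll": 10.0, "jaw": 0.4}, {"dx": 0.008, "dy": -0.017, "dz": 0.0, "roll": 10.0, "jaw": 0.4}], "newtons": 20}}

```text
t: 44.65
eef_pos: [0.5473, -0.2761, 0.2203]
ee_rot: [-3.141, -0.0, -1.42]
force: [0.2, -0.4, 0.0]
width: 0.0352
gripper_force: 0.0
```

```bash
python3 - <<'E'
from h import *
p,d,P=rep()
s=get_state();print(s['q'])
m=np.zeros((420,560),bool);m[180:250,240:370]=1
for lo,hi in[(.049,.065),(.095,.13)]:
  for r in rects(P,m,lo,hi):print(lo,r)
pp,_=grab_frame('scene');b=cv2.cvtColor(pp,cv2.COLOR_RGB2BGR)[150:290,150:340];cv2.imwrite('pics/s3.png',cv2.resize(b,None,fx=4,fy=4,interpolation=cv2.INTER_CUBIC))
E
```

```text
shaker fin (shaker mm) 7 [  2.  -93.2] [ 1.  20.3] 87.4
shaker fin (shaker mm) 29 [ 0.8 97.4] [10.1 24.3] 87.7
44.7 [ 0.54805121 -0.27759568  0.21998822] -80.82687235696976 [ 1.57837182 -0.77130133  1.88956928]
[-1.50936801e-01  2.63775112e-01 -1.38911667e-01  6.67959959e-04
 -1.16773957e+00  3.10776257e-01]
0.049 (np.int32(32), [317, 191], array([ 596., -188.]), array([10.4, 44.7]), 74.8, array([ 599.2, -189.7,   55.3]))
0.049 (np.int32(86), [323, 191], array([ 582.2, -212.8]), array([18.3, 70.3]), 85.6, array([ 585.6, -214.5,   53.7]))
0.049 (np.int32(231), [250, 192], array([598. ,  10.2]), array([57., 61.]), 1.6, array([600.3,  12.2,  54.1]))
0.049 (np.int32(41), [269, 192], array([599. , -30.3]), array([10.6, 46.5]), 80.5, array([599.6, -30.4,  53.9]))
0.049 (np.int32(8), [331, 198], array([ 580.1, -231.6]), array([19.5,  2.6]), 0.9, array([ 579.3, -231.2,   58.7]))
0.049 (np.int32(9), [258, 215], array([539.2,   7.8]), array([21.3,  6.4]), 76.0, array([539.7,   8.2,  52.7]))
0.049 (np.int32(16), [332, 214], array([ 512.6, -230.6]), array([41.2, 11. ]), 16.5, array([ 511. , -231.3,   57.5]))
0.049 (np.int32(15), [323, 220], array([ 506.2, -202.1]), array([ 7.2, 22.8]), 80.4, array([ 503.3, -202. ,   56.4]))
0.049 (np.int32(42), [254, 224], array([506.7,  15.7]), array([33.9, 13.3]), 85.7, array([507.2,  14.5,  57.6]))
0.049 (np.int32(14), [339, 226], array([ 492.4, -272.9]), array([43.6,  1.7]), 87.3, array([ 492.5, -273. ,   55.9]))
0.095 (np.int32(36), [341, 205], array([ 536.7, -266.9]), array([ 9.4, 30.1]), 40.7, array([ 534.5, -264.1,  117.4]))
```

View pics/s3.png

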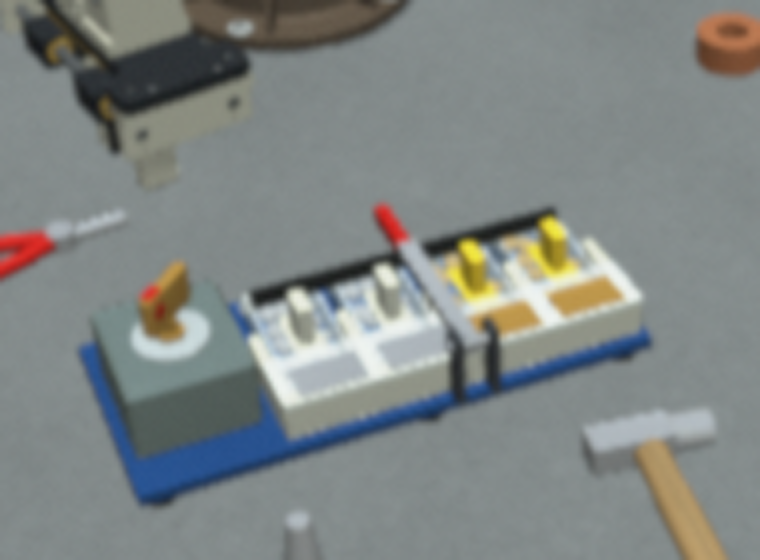

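The clamp lies down across the lids and the trays are in. Next I grip the key.

Request:
{"fn": "servo_tool", "kwargs": {"moves": [{"dx": -0.0055, "dy": 0.002, "dz": 0.0, "roll": 8.0, "jaw": 0.4}, {"dx": 0.0, "dy": 0.0, "dz": 0.0, "roll": 8.0, "jaw": 0.4}, {"dx": 0.0, "dy": 0.0, "dz": 0.0, "roll": 8.0, "jaw": 0.4}, {"dx": 0.0, "dy": 0.0, "dz": -0.03, "roll": 7.5, "jaw": 0.4}, {"dx": 0.0, "dy": 0.0, "dz": -0.04, "roll": 0.0, "jaw": 0.4}, {"dx": 0.0, "dy": 0.0, "dz": -0.04, "roll": 0.0, "jaw": 0.4}, {"dx": 0.0, "dy": 0.0, "dz": -0.018, "roll": 0.0, "jaw": 0.4}, {"dx": 0.0, "dy": 0.0, "dz": 0.0, "roll": 0.0, "jaw": 0.02}, {"dx": 0.0, "dy": 0.0, "dz": 0.0, "roll": 0.0, "jaw": 0.02}, {"dx": 0.0, "dy": 0.0, "dz": 0.0, "roll": 0.0, "jaw": 0.02}], "newtons": 40}}

```text
t: 46.0
eef_pos: [0.5413, -0.274, 0.0936]
ee_rot: [3.141, -0.001, -0.876]
force: [-9.8, -14.3, 4.0]
width: 0.0106
gripper_force: 8.1
```

```bash
cat > st.py <<'E'
from station import *
import numpy as np
s=get_state();print(s['t'],s['eef_pos'],np.degrees(s['ee_rot'][2]),s['force'],s['moment'],s['width'],s['gripper_force'],s['q'][5])
E
python3 st.py
```

```text
46.0 [ 0.54125065 -0.27403495  0.09359001] -50.19895332898559 [ -9.80365722 -14.25219216   4.0454367 ] [-5.22359034  3.42999917  0.13091563] 0.01057946078270273 8.06558221578598 0.8401626083441901
```

Request:
{"fn": "servo_tool", "kwargs": {"moves": [{"dx": -0.001, "dy": -0.001, "dz": 0.0, "roll": 0.0, "jaw": 0.02}, {"dx": 0.0, "dy": 0.0, "dz": 0.0, "roll": 0.0, "jaw": 0.02}, {"dx": 0.0, "dy": 0.0, "dz": 0.0, "roll": 0.0, "jaw": 0.02}, {"dx": 0.0, "dy": 0.0, "dz": 0.0, "roll": -3.0, "jaw": 0.02}, {"dx": 0.0, "dy": 0.0, "dz": 0.0, "roll": -5.0, "jaw": 0.02}, {"dx": 0.0, "dy": 0.0, "dz": 0.0, "roll": -5.0, "jaw": 0.02}, {"dx": 0.0, "dy": 0.0, "dz": 0.0, "roll": -5.0, "jaw": 0.02}, {"dx": 0.0, "dy": 0.0, "dz": 0.0, "roll": -5.0, "jaw": 0.02}, {"dx": 0.0, "dy": 0.0, "dz": 0.0, "roll": -5.0, "jaw": 0.02}, {"dx": 0.0, "dy": 0.0, "dz": 0.0, "roll": -2.0, "jaw": 0.02}], "newtons": 40}}

```text
t: 47.25
eef_pos: [0.541, -0.2745, 0.0936]
ee_rot: [-3.14, -0.001, -1.401]
force: [-1.4, 1.4, 6.5]
width: 0.0099
gripper_force: 39.9
```

```bash
python3 st.py
```

```text
47.25 [ 0.54099965 -0.27450322  0.09363479] -80.28204975866024 [-1.35133925  1.39984926  6.4742963 ] [0.58717754 0.71355186 0.22310022] 0.009870471767760939 39.90753471851349 0.317167299558694
```

Request:
{"fn": "servo_tool", "kwargs": {"moves": [{"dx": 0.0, "dy": 0.0, "dz": 0.0, "roll": -9.0, "jaw": 0.02}, {"dx": 0.0, "dy": 0.0, "dz": 0.0, "roll": -9.0, "jaw": 0.02}, {"dx": 0.0, "dy": 0.0, "dz": 0.0, "roll": -9.0, "jaw": 0.02}, {"dx": 0.0, "dy": 0.0, "dz": 0.0, "roll": -9.0, "jaw": 0.02}, {"dx": 0.0, "dy": 0.0, "dz": 0.0, "roll": -9.0, "jaw": 0.02}, {"dx": 0.0, "dy": 0.0, "dz": 0.0, "roll": -9.0, "jaw": 0.02}, {"dx": 0.0, "dy": 0.0, "dz": 0.0, "roll": -9.0, "jaw": 0.02}, {"dx": 0.0, "dy": 0.0, "dz": 0.0, "roll": -9.0, "jaw": 0.02}, {"dx": 0.0, "dy": 0.0, "dz": 0.0, "roll": -9.0, "jaw": 0.02}, {"dx": 0.0, "dy": 0.0, "dz": 0.0, "roll": -9.0, "jaw": 0.02}], "newtons": 45}}

```text
t: 48.5
eef_pos: [0.5412, -0.2746, 0.0936]
ee_rot: [-3.141, 0.002, -2.975]
force: [0.0, 0.3, 5.1]
width: 0.0096
gripper_force: 44.9
```

```bash
python3 st.py
```

```text
48.5 [ 0.54121149 -0.27459949  0.09361726] -170.46115771713966 [0.04150465 0.28170432 5.11715297] [0.19879041 0.36845059 0.22655416] 0.009637533180369208 44.89852845668793 -1.256845664059512
```

Request:
{"fn": "servo_tool", "kwargs": {"moves": [{"dx": 0.0, "dy": 0.0, "dz": 0.0, "roll": 0.0, "jaw": 0.4}, {"dx": 0.0, "dy": 0.0, "dz": 0.0, "roll": 0.0, "jaw": 0.4}, {"dx": 0.0, "dy": 0.0, "dz": 0.02, "roll": 0.0, "jaw": 0.4}, {"dx": 0.0, "dy": 0.0, "dz": 0.03, "roll": 0.0, "jaw": 0.4}, {"dx": 0.0, "dy": 0.0, "dz": 0.0, "roll": 10.0, "jaw": 0.4}, {"dx": 0.0, "dy": 0.0, "dz": 0.0, "roll": 10.0, "jaw": 0.4}, {"dx": 0.0, "dy": 0.0, "dz": 0.0, "roll": 10.0, "jaw": 0.4}, {"dx": 0.0, "dy": 0.0, "dz": 0.0, "roll": 10.0, "jaw": 0.4}, {"dx": 0.0, "dy": 0.0, "dz": 0.0, "roll": 10.0, "jaw": 0.4}, {"dx": 0.0, "dy": 0.0, "dz": 0.0, "roll": 10.0, "jaw": 0.4}], "newtons": 45}}

```text
t: 49.75
eef_pos: [0.5402, -0.2744, 0.142]
ee_rot: [3.141, 0.0, -1.915]
force: [-0.0, 0.6, -1.3]
width: 0.035
gripper_force: 0.0
```

Request:
{"fn": "servo_tool", "kwargs": {"moves": [{"dx": 0.0, "dy": 0.0, "dz": 0.0, "roll": 10.0, "jaw": 0.4}, {"dx": 0.0, "dy": 0.0, "dz": 0.0, "roll": 10.0, "jaw": 0.4}, {"dx": 0.0, "dy": 0.0, "dz": 0.0, "roll": 10.0, "jaw": 0.4}, {"dx": 0.0, "dy": 0.0, "dz": 0.0, "roll": 10.0, "jaw": 0.4}, {"dx": 0.0, "dy": 0.0, "dz": 0.0, "roll": 10.0, "jaw": 0.4}, {"dx": 0.0, "dy": 0.0, "dz": 0.0, "roll": 10.0, "jaw": 0.4}, {"dx": 0.0, "dy": 0.0, "dz": 0.0, "roll": 10.0, "jaw": 0.4}, {"dx": 0.0, "dy": 0.0, "dz": 0.0, "roll": 10.0, "jaw": 0.4}, {"dx": 0.0, "dy": 0.0, "dz": 0.0, "roll": 10.0, "jaw": 0.4}, {"dx": 0.0, "dy": 0.0, "dz": 0.0, "roll": 10.0, "jaw": 0.4}], "newtons": 45}}

```text
t: 51.0
eef_pos: [0.5402, -0.2744, 0.142]
ee_rot: [-3.141, 0.0, -0.17]
force: [0.2, -0.1, -1.6]
width: 0.035
gripper_force: 0.0
```

```bash
python3 st.py; python3 - <<'E'
from h import *
p,d,P=rep()
m=np.zeros((420,560),bool);m[180:250,330:370]=1
for r in rects(P,m,.095,.13):print(r)
E
```

```text
51.0 [ 0.54023832 -0.27438804  0.14203375] -9.745037975357345 [ 0.24399176 -0.08457133 -1.56210402] [-0.1036294   0.12933382  0.01643026] 0.034993923880233056 0.0 1.5488258884546406
shaker fin (shaker mm) 8 [   1.  -100.2] [ 1.1 22.4] 86.3
shaker fin (shaker mm) 30 [ 1.4 97.3] [10.1 24.7] 87.6
51.05 [ 0.54022455 -0.27437249  0.14205035] -9.265043012334612 [ 0.18156014 -1.09971723  0.16721275]
(np.int32(25), [346, 210], array([ 527.3, -275.6]), array([16.6,  9.3]), 13.2, array([ 526.1, -274.9,  117.9]))
```

Request:
{"fn": "servo_tool", "kwargs": {"moves": [{"dx": 0.0008, "dy": 0.0, "dz": 0.0, "roll": 10.0, "jaw": 0.4}, {"dx": 0.0, "dy": 0.0, "dz": 0.0, "roll": 10.0, "jaw": 0.4}, {"dx": 0.0, "dy": 0.0, "dz": -0.03, "roll": 0.0, "jaw": 0.4}, {"dx": 0.0, "dy": 0.0, "dz": -0.02, "roll": 0.0, "jaw": 0.4}, {"dx": 0.0, "dy": 0.0, "dz": 0.0, "roll": 0.0, "jaw": 0.02}, {"dx": 0.0, "dy": 0.0, "dz": 0.0, "roll": 0.0, "jaw": 0.02}, {"dx": 0.0, "dy": 0.0, "dz": 0.0, "roll": 0.0, "jaw": 0.02}, {"dx": 0.0, "dy": 0.0, "dz": 0.0, "roll": 0.0, "jaw": 0.02}, {"dx": 0.0, "dy": 0.0, "dz": 0.0, "roll": 0.0, "jaw": 0.02}, {"dx": 0.0, "dy": 0.0, "dz": 0.0, "roll": 0.0, "jaw": 0.02}], "newtons": 45}}

```text
t: 52.3
eef_pos: [0.5418, -0.2746, 0.0933]
ee_rot: [3.141, -0.002, 0.171]
force: [-0.1, 1.4, 6.4]
width: 0.0093
gripper_force: 45.0
```

Request:
{"fn": "servo_tool", "kwargs": {"moves": [{"dx": 0.0, "dy": 0.0, "dz": 0.0, "roll": -9.0, "jaw": 0.02}, {"dx": 0.0, "dy": 0.0, "dz": 0.0, "roll": -9.0, "jaw": 0.02}, {"dx": 0.0, "dy": 0.0, "dz": 0.0, "roll": -9.0, "jaw": 0.02}, {"dx": 0.0, "dy": 0.0, "dz": 0.0, "roll": -9.0, "jaw": 0.02}, {"dx": 0.0, "dy": 0.0, "dz": 0.0, "roll": -9.0, "jaw": 0.02}, {"dx": 0.0, "dy": 0.0, "dz": 0.0, "roll": -9.0, "jaw": 0.02}, {"dx": 0.0, "dy": 0.0, "dz": 0.0, "roll": -9.0, "jaw": 0.02}, {"dx": 0.0, "dy": 0.0, "dz": 0.0, "roll": -9.0, "jaw": 0.02}, {"dx": 0.0, "dy": 0.0, "dz": 0.0, "roll": -9.0, "jaw": 0.02}, {"dx": 0.0, "dy": 0.0, "dz": 0.0, "roll": -9.0, "jaw": 0.02}], "newtons": 45}}

```text
t: 53.55
eef_pos: [0.5412, -0.2754, 0.0933]
ee_rot: [-3.141, -0.001, -1.404]
force: [-2.3, -2.8, 6.4]
width: 0.0098
gripper_force: 45.0
```

```bash
python3 st.py
```

```text
53.55 [ 0.54116664 -0.27535267  0.0932883 ] -80.43957393468077 [-2.28518423 -2.78302834  6.42960466] [-1.00617309  0.99714395  0.26181713] 0.009785152022278485 45.02761960029602 0.3141466229089796
```

Request:
{"fn": "servo_tool", "kwargs": {"moves": [{"dx": 0.0, "dy": 0.0, "dz": 0.0, "roll": -10.0, "jaw": 0.02}, {"dx": 0.0, "dy": 0.0, "dz": 0.0, "roll": -10.0, "jaw": 0.02}, {"dx": 0.0, "dy": 0.0, "dz": 0.0, "roll": -10.0, "jaw": 0.02}, {"dx": 0.0, "dy": 0.0, "dz": 0.0, "roll": -10.0, "jaw": 0.02}, {"dx": 0.0, "dy": 0.0, "dz": 0.0, "roll": -10.0, "jaw": 0.02}, {"dx": 0.0, "dy": 0.0, "dz": 0.0, "roll": -10.0, "jaw": 0.02}, {"dx": 0.0, "dy": 0.0, "dz": 0.0, "roll": 0.0, "jaw": 0.02}, {"dx": 0.0, "dy": 0.0, "dz": 0.0, "roll": 0.0, "jaw": 0.4}, {"dx": 0.0, "dy": 0.0, "dz": 0.0, "roll": 0.0, "jaw": 0.4}, {"dx": 0.0, "dy": 0.0, "dz": 0.03, "roll": 0.0, "jaw": 0.4}], "newtons": 45}}

```text
t: 54.8
eef_pos: [0.5394, -0.2739, 0.12]
ee_rot: [3.137, -0.003, -2.447]
force: [0.8, -0.2, 1.1]
width: 0.0329
gripper_force: 0.0
```

Request:
{"fn": "servo_tool", "kwargs": {"moves": [{"dx": 0.0, "dy": 0.0, "dz": 0.02, "roll": 0.0, "jaw": 0.4}, {"dx": 0.0, "dy": 0.0, "dz": 0.0, "roll": 10.0, "jaw": 0.4}, {"dx": 0.0, "dy": 0.0, "dz": 0.0, "roll": 10.0, "jaw": 0.4}, {"dx": 0.0, "dy": 0.0, "dz": 0.0, "roll": 10.0, "jaw": 0.4}, {"dx": 0.0, "dy": 0.0, "dz": 0.0, "roll": 10.0, "jaw": 0.4}, {"dx": 0.0, "dy": 0.0, "dz": 0.0, "roll": 10.0, "jaw": 0.4}, {"dx": 0.0, "dy": 0.0, "dz": 0.0, "roll": 10.0, "jaw": 0.4}, {"dx": 0.0, "dy": 0.0, "dz": 0.0, "roll": 10.0, "jaw": 0.4}, {"dx": 0.0, "dy": 0.0, "dz": 0.0, "roll": 10.0, "jaw": 0.4}, {"dx": 0.0, "dy": 0.0, "dz": 0.0, "roll": 10.0, "jaw": 0.4}], "newtons": 45}}

```text
t: 56.05
eef_pos: [0.5411, -0.2743, 0.1419]
ee_rot: [3.141, 0.0, -0.87]
force: [-0.1, 0.3, -0.4]
width: 0.0352
gripper_force: 0.0
```

Request:
{"fn": "servo_tool", "kwargs": {"moves": [{"dx": 0.0, "dy": 0.0, "dz": 0.0, "roll": 10.0, "jaw": 0.4}, {"dx": 0.0, "dy": 0.0, "dz": 0.0, "roll": 10.0, "jaw": 0.4}, {"dx": 0.0, "dy": 0.0, "dz": 0.0, "roll": 10.0, "jaw": 0.4}, {"dx": 0.0, "dy": 0.0, "dz": 0.0, "roll": 10.0, "jaw": 0.4}, {"dx": 0.0, "dy": 0.0, "dz": 0.0, "roll": 10.0, "jaw": 0.4}, {"dx": 0.0, "dy": 0.0, "dz": 0.0, "roll": 10.0, "jaw": 0.4}, {"dx": 0.0, "dy": 0.0, "dz": 0.0, "roll": 10.0, "jaw": 0.4}, {"dx": 0.0, "dy": 0.0, "dz": 0.0, "roll": 10.0, "jaw": 0.4}, {"dx": 0.0, "dy": 0.0, "dz": 0.0, "roll": 10.0, "jaw": 0.4}, {"dx": 0.0, "dy": 0.0, "dz": 0.0, "roll": 0.0, "jaw": 0.4}], "newtons": 45}}

```text
t: 57.3
eef_pos: [0.5411, -0.2743, 0.142]
ee_rot: [-3.141, 0.0, 0.694]
force: [0.8, 0.2, -0.3]
width: 0.0349
gripper_force: 0.0
```

```bash
python3 st.py; python3 - <<'E'
from h import *
p,d,P=rep()
m=np.zeros((420,560),bool);m[180:250,330:370]=1
for r in rects(P,m,.095,.13):print(r)
E
```

```text
57.3 [ 0.54110952 -0.2743447   0.14198786] 39.749787490326895 [ 0.75345136  0.1635074  -0.29201847] [-0.13201303  0.10234218 -0.06192212] 0.034882416010544676 0.0 2.4122857166076495
shaker fin (shaker mm) 7 [   1.9 -100.1] [ 0.4 19.9] 85.8
shaker fin (shaker mm) 30 [ 0.3 97.2] [10.1 25. ] 87.7
57.35 [ 0.54113745 -0.27437307  0.14204176] 39.59408463235102 [-0.19605361 -0.14402345 -1.20955075]
```

Key turned about 270° so far. I regrip for the last stroke.

Request:
{"fn": "servo_tool", "kwargs": {"moves": [{"dx": 0.0, "dy": 0.0, "dz": -0.03, "roll": 0.0, "jaw": 0.4}, {"dx": 0.0, "dy": 0.0, "dz": -0.02, "roll": 0.0, "jaw": 0.4}, {"dx": 0.0, "dy": 0.0, "dz": 0.0, "roll": 0.0, "jaw": 0.02}, {"dx": 0.0, "dy": 0.0, "dz": 0.0, "roll": 0.0, "jaw": 0.02}, {"dx": 0.0, "dy": 0.0, "dz": 0.0, "roll": 0.0, "jaw": 0.02}, {"dx": 0.0, "dy": 0.0, "dz": 0.0, "roll": 0.0, "jaw": 0.02}, {"dx": 0.0, "dy": 0.0, "dz": 0.0, "roll": -5.0, "jaw": 0.02}, {"dx": 0.0, "dy": 0.0, "dz": 0.0, "roll": -8.0, "jaw": 0.02}, {"dx": 0.0, "dy": 0.0, "dz": 0.0, "roll": -8.0, "jaw": 0.02}, {"dx": 0.0, "dy": 0.0, "dz": 0.0, "roll": -8.0, "jaw": 0.02}], "newtons": 50}}

```text
t: 58.6
eef_pos: [0.5417, -0.2746, 0.0933]
ee_rot: [3.141, -0.001, 0.185]
force: [-1.6, 0.5, 4.2]
width: 0.01
gripper_force: 50.0
```

```bash
python3 st.py
```

```text
58.6 [ 0.54168584 -0.27458656  0.09334469] 10.580892820390908 [-1.57365538  0.4926157   4.23514974] [0.36723653 0.53418317 0.25068954] 0.010013083556382295 50.03496587276459 1.9027236828471477
```

Request:
{"fn": "servo_tool", "kwargs": {"moves": [{"dx": 0.0, "dy": 0.0, "dz": 0.0, "roll": -3.0, "jaw": 0.02}, {"dx": 0.0, "dy": 0.0, "dz": 0.0, "roll": -3.0, "jaw": 0.02}, {"dx": 0.0, "dy": 0.0, "dz": 0.0, "roll": -3.0, "jaw": 0.02}, {"dx": 0.0, "dy": 0.0, "dz": 0.0, "roll": -2.0, "jaw": 0.02}, {"dx": 0.0, "dy": 0.0, "dz": 0.0, "roll": -2.0, "jaw": 0.02}, {"dx": 0.0, "dy": 0.0, "dz": 0.0, "roll": -2.0, "jaw": 0.02}, {"dx": 0.0, "dy": 0.0, "dz": 0.0, "roll": -1.0, "jaw": 0.02}, {"dx": 0.0, "dy": 0.0, "dz": 0.0, "roll": 0.0, "jaw": 0.02}, {"dx": 0.0, "dy": 0.0, "dz": 0.0, "roll": 0.0, "jaw": 0.02}, {"dx": 0.0, "dy": 0.0, "dz": 0.0, "roll": 0.0, "jaw": 0.02}], "newtons": 50}}

```text
t: 59.85
eef_pos: [0.5417, -0.2748, 0.0933]
ee_rot: [3.141, -0.001, -0.09]
force: [-1.2, 0.8, 5.8]
width: 0.0098
gripper_force: 50.0
```

```bash
python3 st.py
```

```text
59.85 [ 0.54167293 -0.27475594  0.09332122] -5.166753561497319 [-1.23484926  0.8220963   5.76192571] [0.17871834 0.65407603 0.1779002 ] 0.009764399987992452 50.02102553844452 1.6279935398500303
```

Request:
{"fn": "servo_tool", "kwargs": {"moves": [{"dx": 0.0, "dy": 0.0, "dz": 0.0, "roll": -1.0, "jaw": 0.02}, {"dx": 0.0, "dy": 0.0, "dz": 0.0, "roll": -1.0, "jaw": 0.02}, {"dx": 0.0, "dy": 0.0, "dz": 0.0, "roll": -1.0, "jaw": 0.02}, {"dx": 0.0, "dy": 0.0, "dz": 0.0, "roll": -1.0, "jaw": 0.02}, {"dx": 0.0, "dy": 0.0, "dz": 0.0, "roll": 0.0, "jaw": 0.02}, {"dx": 0.0, "dy": 0.0, "dz": 0.0, "roll": 0.0, "jaw": 0.02}, {"dx": 0.0, "dy": 0.0, "dz": 0.0, "roll": 0.0, "jaw": 0.02}, {"dx": 0.0, "dy": 0.0, "dz": 0.0, "roll": 0.0, "jaw": 0.02}, {"dx": 0.0, "dy": 0.0, "dz": 0.0, "roll": 0.0, "jaw": 0.02}, {"dx": 0.0, "dy": 0.0, "dz": 0.0, "roll": 0.0, "jaw": 0.02}], "newtons": 50}}

```text
t: 61.1
eef_pos: [0.5417, -0.2748, 0.0933]
ee_rot: [3.141, -0.001, -0.159]
force: [-1.1, -0.0, 5.6]
width: 0.0096
gripper_force: 50.1
```

```bash
python3 st.py
```

```text
61.1 [ 0.54167242 -0.27480034  0.09330387] -9.126354685355798 [-1.12166707 -0.01149983  5.59537405] [0.15688012 0.63514986 0.49297993] 0.009629785070123152 50.127339363098145 1.5586458862731167
```

Request:
{"fn": "servo_tool", "kwargs": {"moves": [{"dx": 0.0, "dy": 0.0, "dz": 0.0, "roll": -1.0, "jaw": 0.02}, {"dx": 0.0, "dy": 0.0, "dz": 0.0, "roll": -1.5, "jaw": 0.02}, {"dx": 0.0, "dy": 0.0, "dz": 0.0, "roll": 0.0, "jaw": 0.02}, {"dx": 0.0, "dy": 0.0, "dz": 0.0, "roll": 0.0, "jaw": 0.02}, {"dx": 0.0, "dy": 0.0, "dz": 0.0, "roll": 0.0, "jaw": 0.02}, {"dx": 0.0, "dy": 0.0, "dz": 0.0, "roll": 0.0, "jaw": 0.02}, {"dx": 0.0, "dy": 0.0, "dz": 0.0, "roll": 0.0, "jaw": 0.02}, {"dx": 0.0, "dy": 0.0, "dz": 0.0, "roll": 0.0, "jaw": 0.02}, {"dx": 0.0, "dy": 0.0, "dz": 0.0, "roll": 0.0, "jaw": 0.02}, {"dx": 0.0, "dy": 0.0, "dz": 0.0, "roll": 0.0, "jaw": 0.02}], "newtons": 50}}

```text
t: 62.35
eef_pos: [0.5417, -0.2748, 0.0933]
ee_rot: [3.141, -0.001, -0.202]
force: [-1.2, 0.4, 5.4]
width: 0.0103
gripper_force: 51.3
```

```bash
python3 st.py
```

```text
62.35 [ 0.54167728 -0.27481224  0.09332799] -11.578540383357339 [-1.22193749  0.42952421  5.38647208] [0.13888686 0.67372874 1.00771753] 0.010335250951679186 51.31934702396393 1.5155562060292063
```

Request:
{"fn": "servo_tool", "kwargs": {"moves": [{"dx": 0.0, "dy": 0.0, "dz": 0.0, "roll": 0.0, "jaw": 0.5}, {"dx": 0.0, "dy": 0.0, "dz": 0.0, "roll": 0.0, "jaw": 0.5}, {"dx": 0.0, "dy": 0.0, "dz": 0.0, "roll": 0.0, "jaw": 0.5}, {"dx": 0.0, "dy": 0.0, "dz": 0.02, "roll": 0.0, "jaw": 0.5}, {"dx": 0.0, "dy": 0.0, "dz": 0.04, "roll": 0.0, "jaw": 0.5}, {"dx": 0.0, "dy": 0.0, "dz": 0.05, "roll": 0.0, "jaw": 0.5}, {"dx": 0.0, "dy": -0.04, "dz": 0.04, "roll": 0.0, "jaw": 0.5}, {"dx": -0.03, "dy": -0.05, "dz": 0.0, "roll": 0.0, "jaw": 0.5}, {"dx": -0.03, "dy": -0.05, "dz": 0.0, "roll": 0.0, "jaw": 0.5}, {"dx": -0.03, "dy": -0.05, "dz": 0.0, "roll": 0.0, "jaw": 0.5}]}}

```text
t: 63.6
eef_pos: [0.4502, -0.4658, 0.2423]
ee_rot: [-3.142, -0.0, -0.204]
force: [1.0, -0.9, -0.7]
width: 0.044
gripper_force: 0.0
```

Request:
{"fn": "servo_tool", "kwargs": {"moves": [{"dx": -0.03, "dy": -0.05, "dz": 0.0, "roll": 0.0, "jaw": 0.5}, {"dx": -0.02, "dy": -0.04, "dz": 0.0, "roll": 0.0, "jaw": 0.5}, {"dx": 0.0, "dy": 0.0, "dz": 0.0, "roll": 0.0, "jaw": 0.5}, {"dx": 0.0, "dy": 0.0, "dz": 0.0, "roll": 0.0, "jaw": 0.5}, {"dx": 0.0, "dy": 0.0, "dz": 0.0, "roll": 0.0, "jaw": 0.5}, {"dx": 0.0, "dy": 0.0, "dz": 0.0, "roll": 0.0, "jaw": 0.5}, {"dx": 0.0, "dy": 0.0, "dz": 0.0, "roll": 0.0, "jaw": 0.5}, {"dx": 0.0, "dy": 0.0, "dz": 0.0, "roll": 0.0, "jaw": 0.5}, {"dx": 0.0, "dy": 0.0, "dz": 0.0, "roll": 0.0, "jaw": 0.5}, {"dx": 0.0, "dy": 0.0, "dz": 0.0, "roll": 0.0, "jaw": 0.5}]}}

```text
t: 64.85
eef_pos: [0.4011, -0.5545, 0.2423]
ee_rot: [-3.142, 0.0, -0.204]
force: [-0.5, 0.7, -0.2]
width: 0.0437
gripper_force: 0.0
```

```bash
python3 st.py; python3 - <<'E'
from h import *
p,d,P=rep()
m=np.zeros((420,560),bool);m[180:250,240:370]=1
for lo,hi in[(.095,.13),(.049,.067)]:
  for r in rects(P,m,lo,hi):
    if r[0]>25:print(r)
b=cv2.cvtColor(p,cv2.COLOR_RGB2BGR)
cv2.imwrite('pics/c5.png',cv2.resize(b[130:260,150:400],None,fx=3,fy=3,interpolation=cv2.INTER_CUBIC))
E
```

```text
64.85 [ 0.40113616 -0.5544584   0.2422676 ] -11.689884469647088 [-0.53982729  0.72242612 -0.1610784 ] [-0.11636736  0.14904079  0.0224482 ] 0.04368957725895607 0.0 2.02718696507593
shaker fin (shaker mm) 31 [  1.  -94.9] [10.6 23.4] 85.3
shaker fin (shaker mm) 29 [ 1.2 97.3] [10. 24.] 87.4
shaker fin (shaker mm) 22 [ 1.3 34.3] [10.1 21.5] 87.2
shaker fin (shaker mm) 28 [  0.3 -32. ] [10.4 21. ] 89.2
64.9 [ 0.40111044 -0.55446565  0.24225188] -11.68960404406802 [-0.31030243  0.22501848  0.55443556]
(np.int32(63), [345, 200], array([ 542.8, -273.7]), array([10.4, 47.3]), 81.4, array([ 541.1, -272.4,  118.3]))
(np.int32(1517), [250, 190], array([537.1, -89.8]), array([264.9, 173.7]), 89.1, array([570.5, -91.7,  55.8]))
(np.int32(30), [335, 225], array([ 493.1, -275.9]), array([77. ,  3.5]), 89.3, array([ 493.1, -277.3,   59.2]))
```

View pics/c5.png

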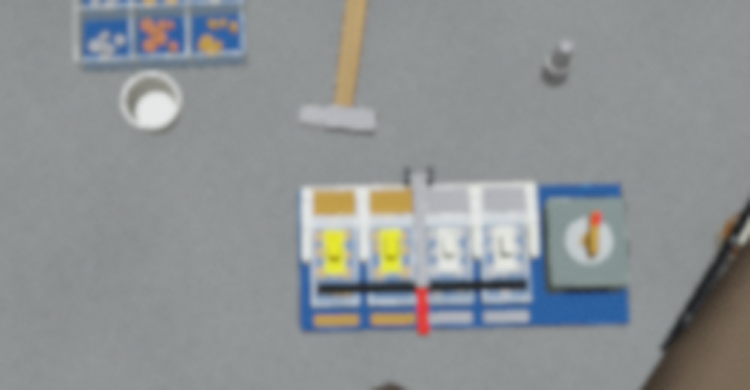

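The final view shows gold trays in bays 1 and 2, silver in 3 and 4, the clamp down across the lids, and the key at its stop (bow at about -8.6°, or 367° wound). The gripper is clear.

```bash
python3 -c "
from station import *
print(job_done())"
```

```text
the job is handed in; nothing more can be done
None
```

The job is handed in: all four trays sit fully home in their bays (gold left, silver right), the clamp arm lies down on them, the key is wound to its stop, and the gripper is holding nothing.

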